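Stand the fallen thinner bottle back up against the spray booth

TASK

The square white thinner bottle has fallen over in front of the spray booth. Keeping its foot down on the mat all the time, raise its cap end, lean it against the booth's side panel and let go, so that it leans there by itself; then push its foot in gently until it stands upright between the yellow tape marks, and press it home flat against the panel with about 10 newtons, then let go. Never press it against the panel with more than 16 newtons, do not let it fall, and leave the other things on the mat alone.

Things in the scene. Friction and masses are not known exactly. Their poses are not given: they have to be found in the camera images.
- bottle: Square white bottle, black cap, 0.3-0.52 kg. Body 60x60 mm, 135 tall; cap 42 across; 170 tall in all, mass centre 75 up. Origin: centre of the underside; z runs foot to cap, x, y square to the sides. Starts lying on a side, cap towards the panel, 40-110 mm short of it, up to 15 deg askew. Leans by itself at about 50-62 deg above the mat; shallower it slides or jams, past 68 it tips upright.
- bay (a point): Point on the booth's side panel at mat height, midway between two yellow tapes that mark the bottle's bay (inner edges 100 mm apart; tapes run 85 mm over the mat, 50 mm up the panel). x along the panel, y horizontal into the panel, z up; the panel is the plane y = 0, free side y < 0.
- booth: Spray booth: fixed grey sheet metal box 360 mm (x) by 340 mm (y) by 270 mm high, origin at the centre of its underside, axes parallel to the bay's. The side panel is its face at y = -170 mm: upright, rigid, slippery (friction about 0.25; the mat's is about 0.6).
- amber_jar: Bystander: amber glass jar with black lid, 50 mm across, 75 mm tall, origin at the centre of its underside, standing by the panel about 155 mm from the middle of the bay towards the bay's -x.
- round_bottle: Bystander: round yellow bottle with red cap, 50 mm across, 120 mm tall, origin at the centre of its underside, standing by the panel about 155 mm from the middle of the bay towards the bay's +x.
- red_paint: Bystander: small paint jar with red lid, 36 mm across, 55 mm tall, on the robot's right; origin at the centre of its underside.
- blue_paint: Bystander: small blue paint jar, 36 mm across, 55 mm tall, on the robot's right; origin at the centre of its underside.
- green_paint: Bystander: small green paint jar with white lid, 36 mm across, 55 mm tall, on the robot's right; origin at the centre of its underside.
- mixing_dish: Bystander: small steel mixing dish, 80 mm across, 18 mm high; origin at the centre of its underside.
Not all that is in view belongs to the job. Leave any blue, pink or purple look-alike of the bottle alone.

How it is judged:
By the outcome, as a careful person would: the job done as asked, in the order asked, and still so for the second after the job is handed in, with the robot touching nothing.
It also fails if it takes over 72 s, if anything falls off the work surface, if the arm or the gripper's body presses on something with over 40 N, if the wrist force passes 120 N, or if a joint passes its speed limit or range.

ROBOT

A 6-joint arm with a two-finger parallel gripper is mounted at the origin on the work surface. World frame = base frame: x ahead of the robot, y to its left, z up, the work surface at z = 0. Lengths are in m, angles in rad, forces in N, time in s.
With the tool pointing down it reaches from about 0.25 to 0.725 m from the base axis. Payload 9.7 kg.
Tool frame: the origin (TCP) lies midway between the tips of the shut fingers; the grasp point (between the pads) lies 19 mm behind it; z points along the fingers, y is the direction in which the jaws open and shut (so a half turn about z gives the same grasp; the last joint's range is limited). The gripper opens to 85 mm and grips with 20 to 120 N. Pads are 22 mm wide; open, the fingers measure 114 mm over their backs; the gripper's body (76 mm by 85 mm) begins 54 mm behind the grasp point. The pads swing forward as they close: fully open they stand 13 mm farther back than shut.
Start: joints at [1.308, 0.087, 0.176, 1.66, 0, 1.571], TCP at [0.143, 0.531, 0.231] pointing down, gripper open.
Joint ranges: [-3.13, 3.13], [-0.85, 1.81], [-1.15, 1.24], [-2.2, 2.28], [-1.44, 1.52], [-3.14, 3.14]. Speed limits (rad/s): [2.22, 2.22, 2.57, 3.14, 3.14, 3.14].

INTERFACE

Orientations are given as [roll, pitch, yaw] about the fixed x, y, z axes, in that order (R = Rz(yaw) Ry(pitch) Rx(roll)).
In Python, from rig import read_state, capture, camera_params, sign_off gives the robot as it stands.
- The arm moves only by the shell command python3 -m creep 'ROWS' [FORCE]. ROWS is text: rows parted by semicolons, each of 7 numbers parted by spaces: the shift along the world's x, y, z in cm, then the turn, a rotation vector about the world's x, y, z in rad, then the opening, from 0 (shut) to 1 (fully open). In form: tx ty tz wx wy wz claw; .... A call has exactly 5 rows; each row shifts and turns the pose as measured when the row begins; what a row does not reach is not made up. A row lasts 1/12 s, in which the tool goes at most 41.7 mm and 7.16 degrees, less where a joint would pass 70% of its speed; a pose out of reach is approached as far as the arm can. A call with a gripper value outside its range is refused whole. The fingers move at their own pace and stop on an object; FORCE is the grip in N (left out, the last holds). Time passes only in rows, so rows that do not move let the fingers close, or fill a call up. It gives the time, the measured TCP pose, the force and the opening at its end, in the units of the state.
- read_state(): the state, without advancing time (a new reading comes with each control period).
- capture(name): name is "scene" or "side" or "wrist"; returns (picture, depth): 420x560x3 uint8, red, green, blue; 420x560 float32, m along the optical axis (not along the pixel's ray), 0 where there is no reading.
- camera_params(name): a dict with "vfov" (degrees; the focal length in pixels is half the picture's height over the tangent of half this angle, whatever the lens; pixels are square), "cx", "cy" (the principal point, pixels), "k1" (the pictures are not rectified: a ray, as slopes to the right and down, at radius r is drawn at 1 + k1 r^2 times it, then the intrinsics apply), "R" (3x3) and "t" (3): a world point X has camera coordinates R X + t; the wrist camera has in their place "tool_from_camera" (4x4, takes a point from camera to tool coordinates, whose origin is the TCP and whose axes are the flange's). Camera axes: x right, y down, z forward; pixel columns grow to the right and rows downward; lengths in m; the calibration is good to about 2 mm. A picture is of the moment at which its call begins: read the wrist's pose just before it. camera_params takes no time and is no camera call.
- sign_off(): hands the job in, once; it reports no verdict.
The state is a dict: "clock": time; "q": joint angles; "joint_velocities": joint speeds; "effort": joint torques, N m; "ee_pos": TCP position; "eef_rot": TCP orientation; "contact_force": force on the tool from outside, world axes, zero at the start; "moment": the same for the moment, N m; "width": finger opening in m.
Only numpy, scipy, OpenCV 4.12 (cv2) and the standard library are available. Lean on these libraries where they do the work, as an engineer would, in place of code of your own. Each camera call takes 0.05 s, during which the arm holds its last target.

## Working session

There is one attempt and no reset: what is moved stays moved. The work goes in short steps, Python scripts to look and compute and a shell command to move; the robot and the scene stay as the last step left them, time stands still between calls to the robot, and variables do not carry over. Pictures are saved under pics/ and viewed, and the job is handed in when it is done.

```bash
ls; mkdir -p pics; cat > h.py <<'E'
import numpy as np, cv2
from rig import *
def K(p,h=420):
    f=h/2/np.tan(np.radians(p['vfov'])/2); return f
def slopes(p,uv):
    f=K(p); uv=np.atleast_2d(uv).astype(float)
    d=(uv-[p['cx'],p['cy']])/f
    s=d.copy()
    for _ in range(20): s=d/(1+p['k1']*(s**2).sum(1,keepdims=True))
    return s
def ray(p,uv,T=None):
    s=slopes(p,uv); d=np.c_[s,np.ones(len(s))]
    R=np.array(p['R']);t=np.array(p['t'])
    return -R.T@t, d@R   # origin, dirs (scaled to z=1)
def onz(p,uv,z):
    o,d=ray(p,uv); return o+d*((z-o[2])/d[:,2])[:,None]
def cloud(p,dep,uv):
    o,d=ray(p,uv); uv=np.atleast_2d(uv).astype(int); return o+d*dep[uv[:,1],uv[:,0]][:,None]
def save(n,img): cv2.imwrite('pics/%s.png'%n,cv2.cvtColor(img,cv2.COLOR_RGB2BGR))
E
python3 - <<'E'
from h import *
s=read_state(); print(s)
for c in('scene','side'):
    im,d=capture(c); save(c+'0',im); np.save('pics/%s0.npy'%c,d); np.save('pics/%s0i.npy'%c,im); print(camera_params(c))
print(camera_params('wrist'))
E
```

```text
pics
{'clock': 0.0, 'q': array([ 1.30800808e+00,  8.74532096e-02,  1.75087454e-01,  1.65980309e+00,
       -5.27100534e-06,  1.57082440e+00]), 'joint_velocities': array([-7.25207942e-04, -9.96585105e-04,  2.96413592e-04, -6.03991508e-04,
        8.99026689e-05, -7.34662692e-04]), 'effort': array([ 1.74159097e-03, -5.20397329e+01,  4.64797175e+01,  1.67126663e-02,
        1.06026819e-04, -1.07634204e-05]), 'ee_pos': array([0.14281294, 0.53087894, 0.2305629 ]), 'eef_rot': array([-3.14022013e+00,  5.30953650e-06,  2.87877634e+00]), 'contact_force': array([-0.08776824, -0.4839661 ,  0.2979907 ]), 'moment': array([ 0.05151251, -0.06074102,  0.00021043]), 'width': 0.08492593456179491}
{'vfov': 53.47857786579826, 'cx': 272.1608958006529, 'cy': 210.83604843544438, 'k1': -0.06708276013746407, 'R': array([[ 0.68888376,  0.72459564, -0.02000801],
       [ 0.41728   , -0.41898197, -0.80643134],
       [-0.59271963,  0.54718852, -0.59098914]]), 't': array([-0.32875134, -0.11543641,  1.47508708])}
{'vfov': 46.863668658690436, 'cx': 288.7243799501789, 'cy': 211.54367996542203, 'k1': -0.14075561039954632, 'R': array([[ 0.76704547, -0.64156606,  0.00585094],
       [-0.34891592, -0.42477622, -0.83535792],
       [ 0.53842263,  0.63871602, -0.54967529]]), 't': array([-0.28660008,  0.19964583,  1.15782449])}
{'vfov': 63.419552496198776, 'cx': 280.60924836760285, 'cy': 213.11255922427844, 'k1': -0.04739278853987848, 'tool_from_camera': array([[ 1.33509155e-03, -9.61152696e-01, -2.76013972e-01,
         7.00435933e-02],
       [ 9.99998609e-01,  1.00714659e-03,  1.32988934e-03,
         6.05834771e-04],
       [-1.00024020e-03, -2.76015364e-01,  9.61152703e-01,
        -1.42588062e-01],
       [ 0.00000000e+00,  0.00000000e+00,  0.00000000e+00,
         1.00000000e+00]])}
```

View pics/scene0.png

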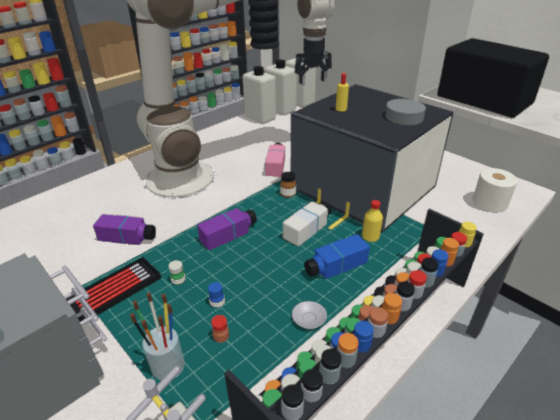

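View pics/side0.png

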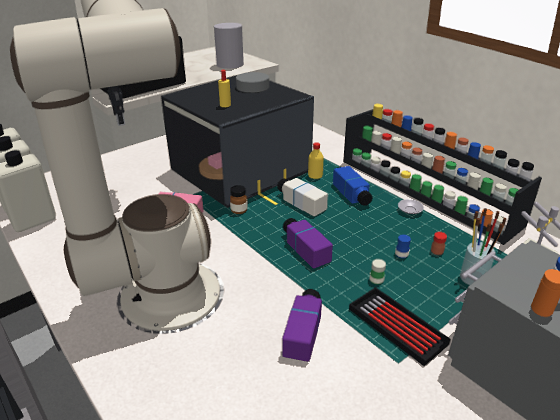

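The white bottle lies at about (305,223) in the scene picture and (304,197) in the side picture, in front of the dark panel. The yellow tapes are at about (320,195) and (345,215) in the scene view. I'll zoom in and measure.

```bash
python3 - <<'E'
from h import *
for c,(x0,y0,x1,y1) in (('scene',(250,160,410,280)),('side',(200,140,360,260))):
    im=np.load(f'pics/{c}0i.npy'); d=np.load(f'pics/{c}0.npy'); p=camera_params(c)
    save(c+'0z',cv2.resize(im[y0:y1,x0:x1],None,fx=5,fy=5,interpolation=cv2.INTER_CUBIC))
    hsv=cv2.cvtColor(im,cv2.COLOR_RGB2HSV)
    vv,uu=np.mgrid[0:420,0:560]; uv=np.c_[uu.ravel(),vv.ravel()]
    P=cloud(p,d,uv).reshape(420,560,3)
    np.save(f'pics/{c}0P.npy',P)
    roi=np.zeros((420,560),bool); roi[y0:y1,x0:x1]=1
    yel=roi&(hsv[...,0]>18)&(hsv[...,0]<35)&(hsv[...,1]>130)&(hsv[...,2]>100)
    n,l,st,ce=cv2.connectedComponentsWithStats(yel.astype(np.uint8))
    for i in range(1,n):
        if st[i,4]>8:
            q=P[l==i]; print(c,'yel',st[i],np.median(q,0).round(3),q.min(0).round(3),q.max(0).round(3))
    wh=roi&(hsv[...,1]<60)&(hsv[...,2]>120)
    n,l,st,ce=cv2.connectedComponentsWithStats(wh.astype(np.uint8))
    for i in range(1,n):
        if st[i,4]>60:
            q=P[l==i]; print(c,'wh',st[i],np.median(q,0).round(3),q.min(0).round(3),q.max(0).round(3))
E
```

```text
scene yel [317 189   4  14  38] [0.444 0.237 0.024] [0.437 0.228 0.003] [0.451 0.24  0.048]
scene yel [329 202  20  27  96] [0.557 0.224 0.005] [ 0.548 -0.617  0.001] [1.149 0.243 0.772]
scene yel [362 208  21  33 523] [0.676 0.193 0.058] [ 0.647 -0.617  0.002] [1.149 0.248 0.772]
scene wh [250 160  31  36 624] [0.206 0.209 0.002] [ 0.083 -0.617 -0.003] [1.149 0.299 0.772]
scene wh [283 160   8  13  90] [0.214 0.321 0.003] [ 0.175  0.197 -0.002] [0.333 0.363 0.078]
scene wh [ 385  160   25   68 1091] [0.678 0.309 0.108] [ 0.672 -0.617 -0.002] [1.149 0.402 0.772]
scene wh [281 186  15  10 103] [0.362 0.183 0.024] [ 0.332 -0.617  0.008] [1.149 0.21  0.772]
scene wh [ 283  202   45   44 1268] [0.534 0.077 0.056] [ 0.428 -0.617  0.   ] [1.149 0.205 0.772]
scene wh [377 251  33  29 322] [0.789 0.134 0.002] [ 0.777 -0.617 -0.003] [1.149 0.234 0.772]
side yel [308 149  15  30 376] [0.651 0.196 0.054] [0.637 0.182 0.   ] [0.682 0.226 0.105]
side yel [284 169   2  10  19] [0.555 0.24  0.036] [0.551 0.237 0.019] [0.561 0.243 0.051]
side yel [257 180  21  25  78] [0.446 0.214 0.005] [ 0.439  0.152 -0.   ] [0.456 0.238 0.051]
side wh [312 140  36  27 559] [0.844 0.313 0.002] [-0.334 -0.839 -0.003] [0.947 0.425 0.805]
side wh [ 282  178   46   38 1070] [0.494 0.073 0.052] [-0.334 -0.839  0.001] [0.618 0.172 0.805]
side wh [231 201  16  11 111] [0.33  0.18  0.023] [0.315 0.172 0.01 ] [0.359 0.206 0.038]
side wh [ 203  210   63   50 1372] [0.227 0.07  0.001] [-0.334 -0.839 -0.004] [0.263 0.261 0.805]
side wh [200 216   6  42 160] [ 0.063 -0.081  0.189] [-0.334 -0.839  0.139] [ 0.078 -0.051  0.805]
```

View pics/scene0z.png

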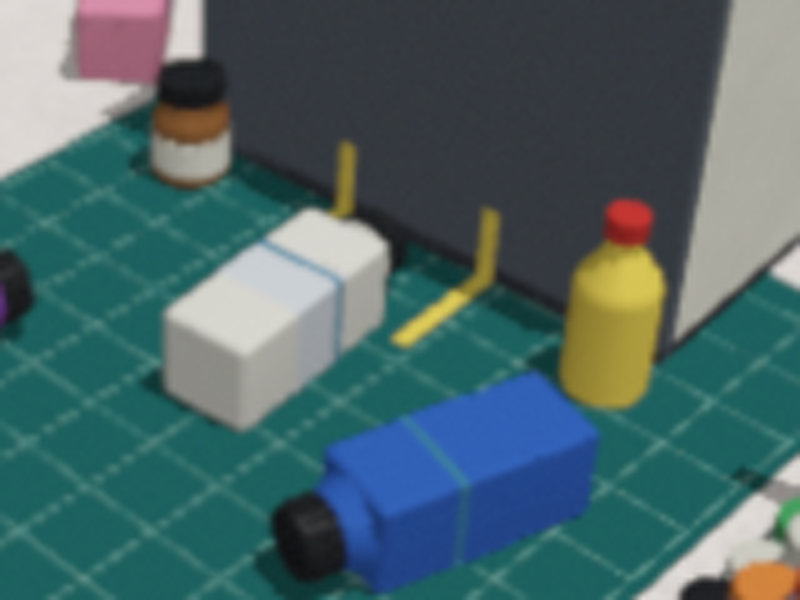

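View pics/side0z.png

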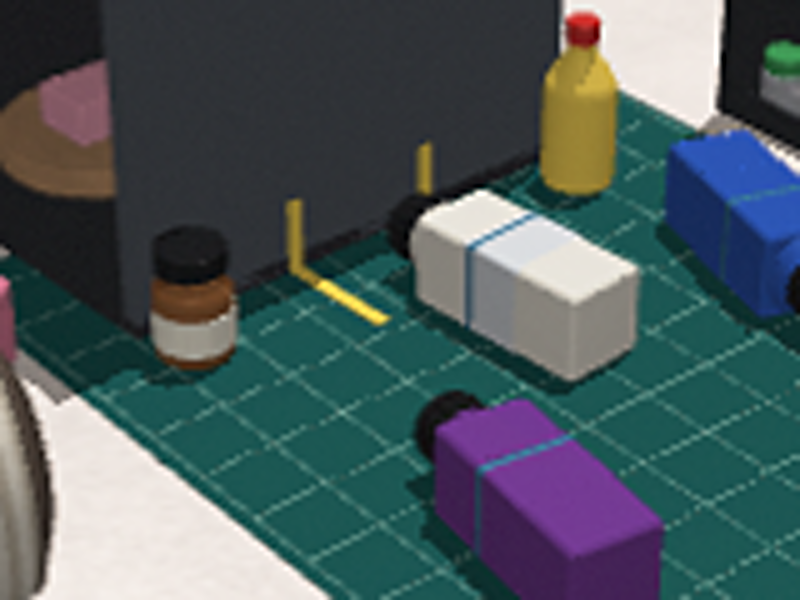

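```bash
python3 - <<'E'
from h import *
A=np.load('pics/scene0P.npy');B=np.load('pics/side0P.npy')
P=np.r_[A.reshape(-1,3),B.reshape(-1,3)]
# bottle top face
t=P[(P[:,0]>.42)&(P[:,0]<.62)&(P[:,1]>-.05)&(P[:,1]<.17)&(P[:,2]>.05)&(P[:,2]<.075)]
print(len(t),t.mean(0)); r=cv2.minAreaRect(t[:,:2].astype(np.float32)); print(r, cv2.boxPoints(r).round(3)); print(np.percentile(t[:,2],[5,50,95]))
b=P[(P[:,0]>.40)&(P[:,0]<.62)&(P[:,1]>-.05)&(P[:,1]<.205)&(P[:,2]>.008)&(P[:,2]<.1)]
print('all',b.min(0),b.max(0))
c=b[(b[:,1]>.14)]; print('cap',len(c),c.min(0),c.max(0),np.median(c,0))
# panel
for X in (.36,.42,.47,.52,.57,.62):
    q=P[(abs(P[:,0]-X)<.01)&(P[:,2]>.12)&(P[:,2]<.2)&(P[:,1]>.18)&(P[:,1]<.28)]
    print(X,len(q),np.median(q,0).round(4) if len(q) else '')
q=P[(P[:,0]>.34)&(P[:,0]<.66)&(P[:,2]>.13)&(P[:,2]<.25)&(abs(P[:,1]-.24)<.012)]
print(np.polyfit(q[:,0],q[:,1],1), q.min(0),q.max(0))
# top of booth
q=P[(P[:,2]>.262)&(P[:,2]<.276)&(P[:,1]>.2)&(P[:,1]<.7)]; r=cv2.minAreaRect(q[:,:2].astype(np.float32)); print('booth',r)
E
```

```text
1289 [0.51594689 0.08758823 0.06038393]
((0.5146741271018982, 0.09692308306694031), (0.0669044479727745, 0.14477981626987457), 3.726008653640747) [[0.477 0.167]
 [0.486 0.023]
 [0.553 0.027]
 [0.543 0.171]]
[0.05265646 0.0613106  0.06397029]
all [ 0.4000608  -0.04997723  0.00808828] [0.55313471 0.2006709  0.06708318]
cap 423 [0.47675335 0.14005534 0.00824036] [0.54452408 0.2006709  0.06627143] [0.50917471 0.15621551 0.0507323 ]
0.36 255 [0.36   0.2339 0.1601]
0.42 251 [0.4197 0.2361 0.1616]
0.47 260 [0.4701 0.2382 0.1607]
0.52 236 [0.5201 0.2394 0.162 ]
0.57 252 [0.5698 0.2412 0.1603]
0.62 256 [0.62   0.2432 0.1604]
[0.03649521 0.22040137] [0.34004227 0.22804387 0.13000652] [0.65989993 0.25055327 0.24999355]
booth ((-0.3345245122909546, 0.44979697465896606), (0.49929079413414, 3.8965578079223633), 89.9957504272461)
```

```bash
python3 -m creep '0 -3.4 2.4 0 0 -0.1 1;0 -3.4 2.4 0 0 -0.1 1;0 -3.4 2.4 0 0 -0.1 1;0 -3.4 2.4 0 0 -0.1 1;0 -3.4 2.4 0 0 -0.1 1'
```

```text
clock: 0.52
ee_pos: [0.1412, 0.3583, 0.3414]
eef_rot: [-3.121, 0.003, 2.364]
contact_force: [0.7, 0.5, 0.4]
width: 0.0857
```

```bash
python3 - <<'E'
from h import *
A=np.load('pics/scene0P.npy');B=np.load('pics/side0P.npy')
for n,Q in(('scene',A),('side',B)):
    P=Q.reshape(-1,3)
    t=P[(P[:,0]>.44)&(P[:,0]<.62)&(P[:,1]>0)&(P[:,1]<.17)&(P[:,2]>.056)&(P[:,2]<.068)]
    r=cv2.minAreaRect(t[:,:2].astype(np.float32)); print(n,r,t[:,2].mean())
    # edges
    for Y in (.04,.06,.08,.1,.12,.14): 
        q=t[abs(t[:,1]-Y)<.006]; print(Y,q[:,0].min().round(4),q[:,0].max().round(4),end=' | ')
    print()
    q=P[(P[:,0]>.34)&(P[:,0]<.66)&(P[:,2]>.1)&(P[:,2]<.25)&(abs(P[:,1]-.24)<.015)]
    print(np.polyfit(q[:,0],q[:,1],1))
E
```

```text
scene ((0.5158917307853699, 0.09663685411214828), (0.06343089044094086, 0.1411689668893814), 3.894907236099243) 0.061449859935646785
0.04 0.4928 0.5519 | 0.06 0.4914 0.5485 | 0.08 0.4894 0.5471 | 0.1 0.4843 0.5465 | 0.12 0.4845 0.5443 | 0.14 0.4844 0.5445 | 
[0.0351833  0.22093614]
side ((0.5144474506378174, 0.09359443187713623), (0.06528959423303604, 0.13641855120658875), 5.929740905761719) 0.061270142913354864
0.04 0.4875 0.5464 | 0.06 0.4863 0.5447 | 0.08 0.4838 0.5438 | 0.1 0.4825 0.5469 | 0.12 0.4799 0.5399 | 0.14 0.4811 0.538 | 
[0.03923789 0.21937869]
```

```bash
python3 -m creep '2.4 -3.2 0.2 0 0 -0.09 1;2.4 -3.2 0.2 0 0 -0.09 1;2.4 -3.2 0.2 0 0 -0.09 1;2.4 -3.2 0 0 0 -0.09 1;2.4 -3.2 0 0 0 -0.09 1'; python3 -m creep '3.2 -2 -0.4 0 0 -0.07 1;3.2 -2 -0.4 0 0 -0.07 1;3.2 -2 -0.4 0 0 -0.06 1;3.2 -2 -0.4 0 0 -0.06 1;3.2 -2 -0.4 0 0 0 1'
```

```text
clock: 0.93
ee_pos: [0.2595, 0.1909, 0.3534]
eef_rot: [-3.13, -0.001, 1.901]
contact_force: [1.6, 1.0, 0.4]
width: 0.0856
clock: 1.35
ee_pos: [0.4235, 0.0805, 0.3351]
eef_rot: [-3.137, -0.003, 1.618]
contact_force: [-0.3, 0.7, 1.3]
width: 0.0853
```

```bash
python3 -m creep '3 -0.5 -0.8 0 0 0.02 1;3 -0.5 -0.8 0 0 0 1;2.8 -0.5 -0.8 0 0 0 1;0 0 0 0 0 0 1;0 0 0 0 0 0 1'; cat >> h.py <<'E'
from scipy.spatial.transform import Rotation as Ro
def wristp(s):
    p=camera_params('wrist'); T=np.array(p['tool_from_camera'])
    Rw=Ro.from_euler('xyz',s['eef_rot']).as_matrix()
    Rc=Rw@T[:3,:3]; tc=Rw@T[:3,3]+s['ee_pos']
    p['R']=Rc.T; p['t']=-Rc.T@tc; return p
E
python3 - <<'E'
from h import *
s=read_state(); im,d=capture('wrist'); save('wr1',im)
p=wristp(s); vv,uu=np.mgrid[0:420,0:560]; P=cloud(p,d,np.c_[uu.ravel(),vv.ravel()]); np.save('pics/wr1P.npy',P); np.save('pics/wr1i.npy',im)
print(s['ee_pos'],s['eef_rot'],s['q'].round(3),s['contact_force'])
t=P[(P[:,0]>.44)&(P[:,0]<.62)&(P[:,1]>0)&(P[:,1]<.18)&(P[:,2]>.054)&(P[:,2]<.068)&(d.ravel()>0)]
r=cv2.minAreaRect(t[:,:2].astype(np.float32)); print(r,t[:,2].mean(),t.min(0),t.max(0))
for Y in (.04,.06,.08,.1,.12,.14,.15): 
        q=t[abs(t[:,1]-Y)<.005]; print(Y,q[:,0].min().round(4),q[:,0].max().round(4),end=' | ')
E
```

```text
clock: 1.77
ee_pos: [0.5201, 0.0579, 0.3044]
eef_rot: [-3.131, -0.002, 1.63]
contact_force: [-0.2, -0.2, 0.5]
width: 0.0853
[0.52010725 0.05790494 0.30444357] [-3.13055372e+00 -1.60467470e-03  1.62958927e+00] [0.11  0.075 0.308 1.815 0.002 1.622] [-0.16169025 -0.15767277  0.52598576]
((0.5153432488441467, 0.09877358376979828), (0.06004047393798828, 0.1427374929189682), 4.571840763092041) 0.05980149691209736 [0.48163992 0.02718374 0.05403832] [0.55040182 0.1699786  0.06303459]
0.04 0.4909 0.5504 | 0.06 0.4889 0.5488 | 0.08 0.4871 0.5471 | 0.1 0.485 0.5453 | 0.12 0.4842 0.5438 | 0.14 0.4822 0.5424 | 0.15 0.4819 0.5417 |
```

View pics/wr1.png

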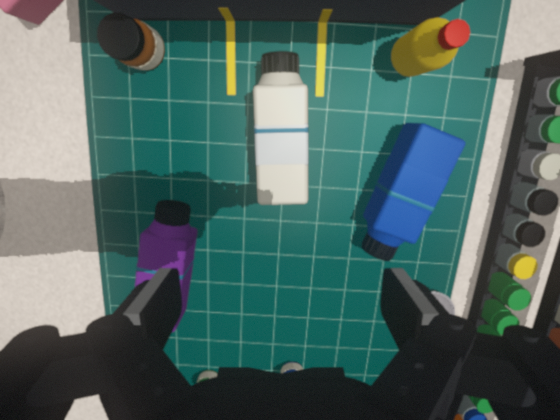

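```bash
python3 - <<'E'
from h import *
im=np.load('pics/wr1i.npy'); P=np.load('pics/wr1P.npy').reshape(420,560,3)
hsv=cv2.cvtColor(im,cv2.COLOR_RGB2HSV)
yel=((hsv[...,0]>18)&(hsv[...,0]<35)&(hsv[...,1]>130)&(hsv[...,2]>100)).astype(np.uint8)
yel[:, :200]=0; yel[:,345:]=0; yel[110:]=0
n,l,st,ce=cv2.connectedComponentsWithStats(yel)
for i in range(1,n):
    if st[i,4]<30: continue
    q=P[l==i]; f=q[q[:,2]<.006]; w=q[q[:,2]>.012]
    k=np.polyfit(f[:,1],f[:,0],1); print(st[i],'floor line x at y=.235',np.polyval(k,.235),'slope',k[0],'y',f[:,1].min(),f[:,1].max(),'x width',np.percentile(f[:,0]-np.polyval(k,f[:,1]),[2,98]),'wall',w.mean(0) if len(w) else '')
# foot edge
t=P.reshape(-1,3); t=t[(abs(t[:,0]-.52)<.02)&(t[:,2]>.05)&(t[:,2]<.07)]; print('foot y',t[:,1].min(), np.percentile(t[:,1],1))
E
```

```text
[219   8  16  87 705] floor line x at y=.235 0.4461299379625063 slope -0.03656535280529534 y 0.15193605639721317 0.23618998043832695 x width [-0.00498095  0.00466257] wall [0.44774025 0.23341684 0.04330432]
[316   9  16  87 659] floor line x at y=.235 0.5561339976923642 slope -0.037797772696377456 y 0.15724620424351024 0.24092184606709038 x width [-0.00461017  0.00457368] wall [0.55393345 0.23554514 0.05344289]
foot y 0.027802230028159194 0.030179104078566037
```

```bash
python3 -m creep '-0.15 1.6 -3.7 0 -0.003 0.005 1;-0.15 1.6 -3.7 0 -0.003 0.005 1;-0.15 1.6 -3.7 0 -0.003 0.005 1;-0.15 1.6 -3.7 0 -0.002 0.005 1;-0.15 1.6 -3.7 0 0 0 1'; python3 -m creep '0 0 0 0 0 0 1;0 0 0 0 0 0 1;0 0 0 0 0 0 1;0 0 0 0 0 0 1;0 0 0 0 0 0 1'; python3 -c "
from h import *
s=read_state(); print(s['ee_pos'],s['eef_rot'])"
```

```text
clock: 2.23
ee_pos: [0.5121, 0.14, 0.1244]
eef_rot: [3.122, -0.003, 1.648]
contact_force: [1.0, 0.9, -0.7]
width: 0.0851
clock: 2.65
ee_pos: [0.5071, 0.1419, 0.1235]
eef_rot: [3.126, -0.002, 1.654]
contact_force: [0.7, -0.3, 0.2]
width: 0.0851
[0.50706383 0.1419284  0.12353659] [ 3.12580030e+00 -2.14419665e-03  1.65389763e+00]
```

```bash
python3 -m creep '0.3 -0.1 -1.5 0 0.01 0 1;0.2 -0.1 -2 0 0.006 0 1;0 0 -2 0 0 0 1;0 0 -1.2 0 0 0 1;0 0 0 0 0 0 1'; python3 -m creep '0 0 0 0 0 0 1;0 0 0 0 0 0 1;0 0 0 0 0 0 1;0 0 0 0 0 0 1;0 0 0 0 0 0 1'
```

```text
clock: 3.07
ee_pos: [0.5178, 0.1385, 0.0605]
eef_rot: [3.13, -0.006, 1.651]
contact_force: [0.1, -0.9, -0.2]
width: 0.0851
clock: 3.48
ee_pos: [0.5195, 0.1382, 0.0637]
eef_rot: [3.127, -0.007, 1.65]
contact_force: [-0.7, -0.2, 0.0]
width: 0.0851
```

```bash
python3 -m creep '-0.6 0.1 0 0 0.01 0 1;0 0 0 0 0.005 0 1;0 0 0 0 0 0 1;0 0 0 0 0 0 1;0 0 0 0 0 0 1'; python3 - <<'E'
from h import *
for i in range(3):
    s=read_state(); print(s['clock'],s['ee_pos'],s['eef_rot'],s['joint_velocities'].round(3))
im,d=capture('wrist'); save('wr2',im); s=read_state(); print(s['clock'],s['ee_pos'])
E
```

```text
clock: 3.9
ee_pos: [0.5134, 0.1398, 0.0654]
eef_rot: [3.141, -0.008, 1.65]
contact_force: [-0.6, -0.6, 0.7]
width: 0.0853
3.9 [0.51343283 0.13978154 0.06535575] [ 3.14090772 -0.00835164  1.64986144] [ 0.003 -0.001  0.002  0.002 -0.001  0.001]
3.9 [0.51343283 0.13978154 0.06535575] [ 3.14090772 -0.00835164  1.64986144] [ 0.003 -0.001  0.002  0.002 -0.001  0.001]
3.9 [0.51343283 0.13978154 0.06535575] [ 3.14090772 -0.00835164  1.64986144] [ 0.003 -0.001  0.002  0.002 -0.001  0.001]
3.95 [0.51343209 0.13974566 0.06534184]
```

View pics/wr2.png

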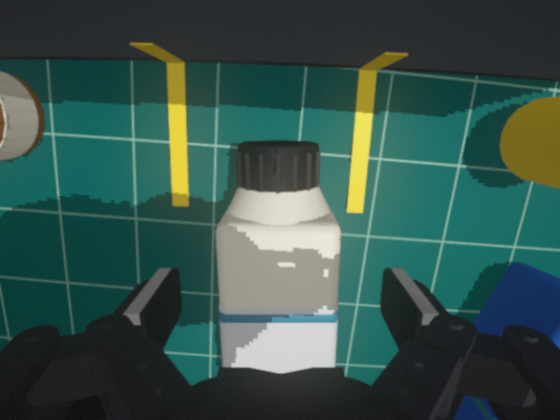

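The bottle (columns 219–340) sits midway between the open pads (180 and 383), so I'll go down.

```bash
python3 -m creep '0 0 -1.2 0 0 0 1;0 0 -1.2 0 0 0 1;0 0 -1.2 0 0 0 1;0 0 -1 0 0 0 1;0 0 0 0 0 0 1'; python3 -m creep '0 0 0 0 0 0 1;0 0 0 0 0 0 1;0 0 0 0 0 0 1;0 0 0 0 0 0 1;0 0 0 0 0 0 1'
```

```text
clock: 4.37
ee_pos: [0.5129, 0.1396, 0.0138]
eef_rot: [3.141, -0.008, 1.65]
contact_force: [-0.1, 0.5, 0.1]
width: 0.0854
clock: 4.78
ee_pos: [0.5124, 0.1394, 0.0131]
eef_rot: [-3.14, -0.008, 1.65]
contact_force: [0.6, 0.4, -0.3]
width: 0.0855
```

```bash
python3 -m creep '0 0 0 0 0 0 0.5;0 0 0 0 0 0 0.5;0 0 0 0 0 0 0.5;0 0 0 0 0 0 0.5;0 0 0 0 0 0 0.5' 40;python3 -m creep '0 0 0 0 0 0 0.5;0 0 0 0 0 0 0.5;0 0 0 0 0 0 0.5;0 0 0 0 0 0 0.5;0 0 0 0 0 0 0.5' 40; python3 -c "
from h import *
s=read_state(); print(s['ee_pos'],s['eef_rot'],s['moment'],s['q'])"
```

```text
clock: 5.2
ee_pos: [0.5131, 0.1396, 0.0142]
eef_rot: [3.141, -0.008, 1.65]
contact_force: [0.3, 0.5, -1.2]
width: 0.0595
clock: 5.62
ee_pos: [0.5131, 0.1396, 0.0142]
eef_rot: [3.141, -0.008, 1.65]
contact_force: [-0.1, 0.3, -0.7]
width: 0.0597
[0.51308841 0.13963418 0.0142027 ] [ 3.14097751 -0.00834327  1.64982648] [ 0.03247604  0.03065436 -0.00732775] [ 0.26137176  0.06855121 -0.26475272  1.23537449  0.0080934   1.75314907]
```

```bash
cat >> h.py <<'E'
PIV=np.array([.5215,.0285,0.]); AX=np.array([-.080,.9968,0]); XX=np.array([.9968,.080,0])
def tilt(s):
    z=Ro.from_euler('xyz',s['eef_rot']).apply([0,0,1]); y=Ro.from_euler('xyz',s['eef_rot']).apply([0,1,0])
    return np.arctan2(z[:2]@[-.0365,.9993],-z[2]), z, y
def nxt(dth,piv=PIV,n=5,S0=.1114,T0=.0142,dfoot=0):
    s=read_state(); th,z,y=tilt(s); rel=s['ee_pos']-piv
    print('t',round(s['clock'],2),'tilt deg',np.degrees(th).round(2),'pos',s['ee_pos'].round(4),'F',s['contact_force'].round(2),'M',s['moment'].round(2),'tool y',y.round(3),'w',round(s['width'],4))
    tg0=piv+AX*(S0*np.cos(th)-T0*np.sin(th))+np.array([0,0,S0*np.sin(th)+T0*np.cos(th)])
    print(' offset from ideal at this tilt mm',((s['ee_pos']-tg0)*1e3).round(1))
    p=s['ee_pos']
    for i in range(1,n+1):
        a=th+dth*i
        t=piv+AX*(S0*np.cos(a)-T0*np.sin(a))+np.array([0,0,S0*np.sin(a)+T0*np.cos(a)])
        print(' row cm',((t-p)*100).round(2)); p=t
E
python3 -c "
from h import *
nxt(.05)"
```

```text
t 5.62 tilt deg 0.48 pos [0.5131 0.1396 0.0142] F [-0.14  0.33 -0.7 ] M [ 0.03  0.03 -0.01] tool y [0.997 0.079 0.001] w 0.0597
 offset from ideal at this tilt mm [ 0.5  0.2 -0.9]
 row cm [-0.04 -0.11  0.65]
 row cm [ 0.01 -0.12  0.55]
 row cm [ 0.01 -0.14  0.54]
 row cm [ 0.01 -0.17  0.53]
 row cm [ 0.02 -0.2   0.53]
```

```bash
sed -i "s/th,z,y=tilt(s); rel/th,z,y=tilt(s); th-=.0084; rel/" h.py; python3 -m creep '0 -0.1 0.55 0.05 0.004 0 0.5;0.01 -0.12 0.55 0.05 0.004 0 0.5;0.01 -0.15 0.55 0.05 0.004 0 0.5;0.01 -0.17 0.55 0.05 0.004 0 0.5;0.01 -0.2 0.55 0.05 0.004 0 0.5'; python3 -c "
from h import *
nxt(.05)"
```

```text
clock: 6.03
ee_pos: [0.5129, 0.133, 0.042]
eef_rot: [3.141, -0.264, 1.654]
contact_force: [0.0, -0.1, -4.8]
width: 0.0597
t 6.03 tilt deg 14.65 pos [0.5129 0.133  0.042 ] F [ 0.03 -0.14 -4.78] M [-0.27 -0.05 -0.01] tool y [0.997 0.083 0.001] w 0.0597
 offset from ideal at this tilt mm [-0.2  0.6  0.1]
 row cm [ 0.04 -0.28  0.5 ]
 row cm [ 0.02 -0.25  0.5 ]
 row cm [ 0.02 -0.27  0.49]
 row cm [ 0.02 -0.3   0.48]
 row cm [ 0.03 -0.32  0.46]
```

```bash
python3 -m creep '0 0 -0.1 0 0 0 0.5;0 0 -0.1 0 0 0 0.5;0 0 0 0 0 0 0.5;0 0 0 0 0 0 0.5;0 0 0 0 0 0 0.5'; python3 -c "
from h import *
nxt(.05)
im,d=capture('side'); cv2.imwrite('pics/sd1.png',cv2.resize(im[100:260,220:420],None,fx=4,fy=3.7,interpolation=cv2.INTER_CUBIC)[...,::-1])"
```

```text
clock: 6.45
ee_pos: [0.5136, 0.1321, 0.041]
eef_rot: [3.139, -0.263, 1.651]
contact_force: [0.5, -0.6, -0.2]
width: 0.0598
t 6.45 tilt deg 14.57 pos [0.5136 0.1321 0.041 ] F [ 0.5  -0.57 -0.17] M [-0.63 -0.01 -0.05] tool y [0.997 0.08  0.002] w 0.0598
 offset from ideal at this tilt mm [ 0.5 -0.3 -0.8]
 row cm [-0.03 -0.19  0.59]
 row cm [ 0.02 -0.25  0.5 ]
 row cm [ 0.02 -0.27  0.49]
 row cm [ 0.02 -0.3   0.48]
 row cm [ 0.03 -0.32  0.46]
```

View pics/sd1.png

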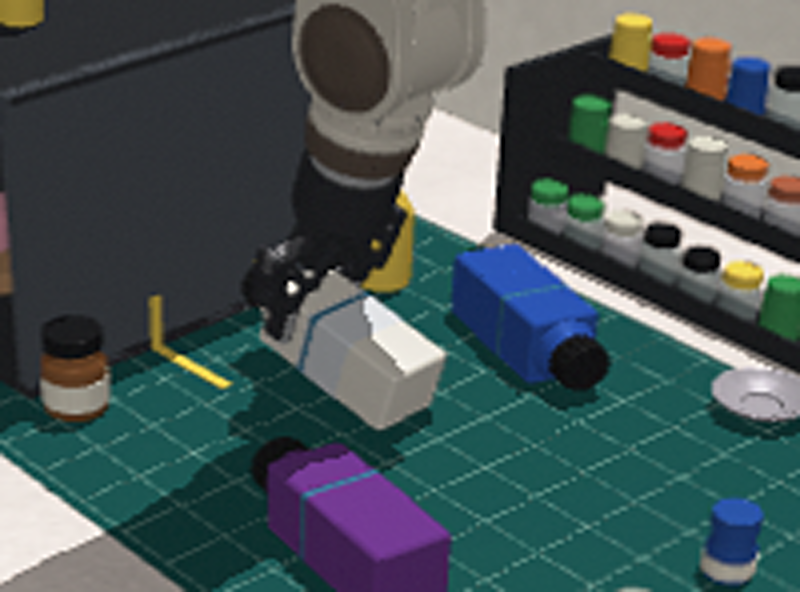

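```bash
python3 -m creep '-0.02 -0.18 0.38 0.04 0.003 0 0.5;0 -0.2 0.38 0.04 0.003 0 0.5;0.01 -0.2 0.38 0.04 0.003 0 0.5;0.01 -0.22 0.37 0.04 0.003 0 0.5;0 0 0 0 0 0 0.5'; python3 -c "
from h import *
nxt(.04)"
```

```text
clock: 6.92
ee_pos: [0.5138, 0.1253, 0.0567]
eef_rot: [3.136, -0.425, 1.657]
contact_force: [-0.9, 2.7, 2.7]
width: 0.0597
t 6.92 tilt deg 23.86 pos [0.5138 0.1253 0.0567] F [-0.92  2.69  2.74] M [-0.05  0.37 -0.07] tool y [0.997 0.083 0.005] w 0.0597
 offset from ideal at this tilt mm [-0.   1.  -1.3]
 row cm [ 0.02 -0.34  0.51]
 row cm [ 0.02 -0.25  0.37]
 row cm [ 0.02 -0.27  0.36]
 row cm [ 0.02 -0.28  0.35]
 row cm [ 0.02 -0.3   0.34]
```

```bash
python3 -m creep '0 -0.3 0.39 0.04 0.003 0 0.5;0.02 -0.26 0.37 0.04 0.003 0 0.5;0.02 -0.27 0.36 0.04 0.003 0 0.5;0.02 -0.28 0.35 0.04 0.003 0 0.5;0 0 0 0 0 0 0.5'; python3 -c "
from h import *
nxt(.04)"
```

```text
clock: 7.33
ee_pos: [0.5144, 0.1153, 0.0716]
eef_rot: [3.134, -0.585, 1.66]
contact_force: [-0.4, 1.8, 5.5]
width: 0.0593
t 7.33 tilt deg 33.01 pos [0.5144 0.1153 0.0716] F [-0.37  1.84  5.53] M [-0.13  0.44  0.  ] tool y [0.996 0.085 0.007] w 0.0593
 offset from ideal at this tilt mm [-0.2  1.4 -1. ]
 row cm [ 0.04 -0.44  0.43]
 row cm [ 0.02 -0.31  0.32]
 row cm [ 0.03 -0.32  0.31]
 row cm [ 0.03 -0.33  0.3 ]
 row cm [ 0.03 -0.35  0.29]
```

```bash
python3 -m creep '0.02 -0.4 0.38 0.04 0.003 0 0.5;0.03 -0.33 0.33 0.04 0.003 0 0.5;0.03 -0.33 0.32 0.04 0.003 0 0.5;0.03 -0.34 0.31 0.04 0.003 0 0.5;0 0 0 0 0 0 0.5'; python3 -c "
from h import *
nxt(.04)"
```

```text
clock: 7.75
ee_pos: [0.5153, 0.1027, 0.0847]
eef_rot: [3.132, -0.745, 1.665]
contact_force: [-1.1, 0.2, 6.9]
width: 0.0595
t 7.75 tilt deg 42.18 pos [0.5153 0.1027 0.0847] F [-1.12  0.22  6.86] M [-0.21  0.43  0.04] tool y [0.996 0.087 0.007] w 0.0595
 offset from ideal at this tilt mm [-0.4  1.4 -0.6]
 row cm [ 0.06 -0.49  0.34]
 row cm [ 0.03 -0.36  0.27]
 row cm [ 0.03 -0.37  0.26]
 row cm [ 0.03 -0.38  0.24]
 row cm [ 0.03 -0.39  0.23]
```

```bash
python3 -m creep '0.04 -0.42 0.34 0.045 0.004 0 0.5;0.03 -0.41 0.31 0.045 0.004 0 0.5;0.03 -0.42 0.29 0.045 0.004 0 0.5;0.03 -0.43 0.28 0.045 0.004 0 0.5;0.03 -0.44 0.26 0.045 0.004 0 0.5'; python3 -c "
from h import *
nxt(.04)
print(read_state()['q'])"
```

```text
clock: 8.17
ee_pos: [0.5169, 0.0831, 0.0996]
eef_rot: [3.128, -0.968, 1.675]
contact_force: [-0.7, -2.1, 2.8]
width: 0.0593
t 8.17 tilt deg 54.97 pos [0.5169 0.0831 0.0996] F [-0.72 -2.13  2.8 ] M [-1.09  0.21  0.15] tool y [0.996 0.093 0.008] w 0.0593
 offset from ideal at this tilt mm [-0.4  2.5  0.2]
 row cm [ 0.07 -0.65  0.18]
 row cm [ 0.03 -0.41  0.19]
 row cm [ 0.03 -0.42  0.17]
 row cm [ 0.03 -0.42  0.15]
 row cm [ 0.03 -0.43  0.13]
[-0.27356008  0.32101211 -0.07996144  1.64490768  0.8800913   0.97309763]
```

```bash
python3 -m creep '-0.1 0.6 0 0 0 -0.008 0.5;-0.12 0.9 0 0 0 -0.008 0.5;-0.12 1 0 0 0 -0.008 0.5;-0.12 1 0 0 0 -0.008 0.5;-0.12 0.6 0 0 0 -0.008 0.5'; python3 -c "
from h import *
nxt(.04)"
```

```text
clock: 8.58
ee_pos: [0.5124, 0.1234, 0.0954]
eef_rot: [3.138, -0.963, 1.626]
contact_force: [2.1, -2.5, 3.0]
width: 0.0598
t 8.58 tilt deg 54.68 pos [0.5124 0.1234 0.0954] F [ 2.13 -2.46  3.02] M [-1.25 -0.22 -0.07] tool y [0.999 0.052 0.002] w 0.0598
 offset from ideal at this tilt mm [-4.9 42.2 -3.7]
 row cm [ 0.52 -4.62  0.57]
 row cm [ 0.03 -0.41  0.19]
 row cm [ 0.03 -0.41  0.17]
 row cm [ 0.03 -0.42  0.15]
 row cm [ 0.03 -0.43  0.14]
```

```bash
cat >> h.py <<'E'
BAY=np.array([.501,.2387,0]); BX=np.array([.9993,.037,0]); BY=np.array([-.037,.9993,0])
def look(n,crop=((100,260),(220,420)),cams=('scene','side')):
    out=[]
    for c in cams:
        im,d=capture(c); p=camera_params(c); vv,uu=np.mgrid[0:420,0:560]
        P=cloud(p,d,np.c_[uu.ravel(),vv.ravel()]); hsv=cv2.cvtColor(im,cv2.COLOR_RGB2HSV).reshape(-1,3)
        Q=np.c_[(P-BAY)@BX,(P-BAY)@BY,P[:,2]]
        wh=(hsv[:,1]<70)&(hsv[:,2]>110)&(d.ravel()>0)
        m=wh&(abs(Q[:,0])<.08)&(Q[:,1]>-.25)&(Q[:,1]<.0)&(Q[:,2]>.004)&(Q[:,2]<.19)
        q=Q[m]; out.append(q); print(c,len(q),'bay-frame min',q.min(0).round(4),'max',q.max(0).round(4))
        (a,b),(e,f)=crop if c=='side' else ((150,310),(220,420))
        cv2.imwrite(f'pics/{n}_{c}.png',cv2.resize(im[a:b,e:f],None,fx=4,fy=3.7,interpolation=cv2.INTER_CUBIC)[...,::-1])
    return out
E
python3 - <<'E'
from h import *
o=look('a1')
for q in o:
    # robust planes by ransac
    rng=np.random.default_rng(0); r=q.copy()
    for k in range(3):
        if len(r)<60: break
        best=None
        for _ in range(400):
            a,b,c=r[rng.choice(len(r),3,replace=False)]; n=np.cross(b-a,c-a); L=np.linalg.norm(n)
            if L<1e-5: continue
            n/=L; i=abs((r-a)@n)<.002
            if best is None or i.sum()>best.sum(): best=i
        s=r[best]; c=s.mean(0); n=np.linalg.svd(s-c)[2][2]; n*=np.sign(n[np.argmax(abs(n))])
        print(len(s),'n',n.round(3),'c',c.round(3),'elev of axis if rear/foot', np.degrees(np.arctan2(-n[1],n[2])).round(1)); r=r[~best]
E
```

```text
scene 1062 bay-frame min [-0.052  -0.2256  0.0043] max [ 0.064  -0.0408  0.175 ]
side 956 bay-frame min [-0.0441 -0.2254  0.004 ] max [ 0.0628 -0.0992  0.1663]
437 n [-0.018  0.745 -0.667] c [ 0.011 -0.191  0.08 ] elev of axis if rear/foot -131.8
304 n [ 1.     0.018 -0.009] c [ 0.038 -0.169  0.063] elev of axis if rear/foot -116.5
97 n [-0.003  0.734 -0.679] c [ 0.008 -0.179  0.088] elev of axis if rear/foot -132.8
311 n [-0.047  0.747 -0.663] c [ 0.005 -0.19   0.081] elev of axis if rear/foot -131.6
280 n [ 1.     0.012 -0.001] c [-0.023 -0.167  0.065] elev of axis if rear/foot -94.3
107 n [-0.054  0.738 -0.672] c [ 0.001 -0.179  0.088] elev of axis if rear/foot -132.3
```

View pics/a1_side.png

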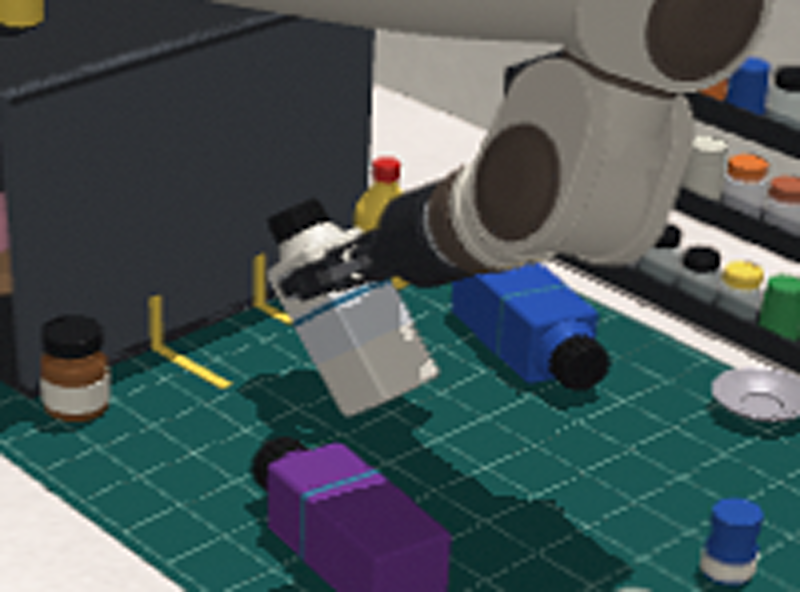

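View pics/a1_scene.png

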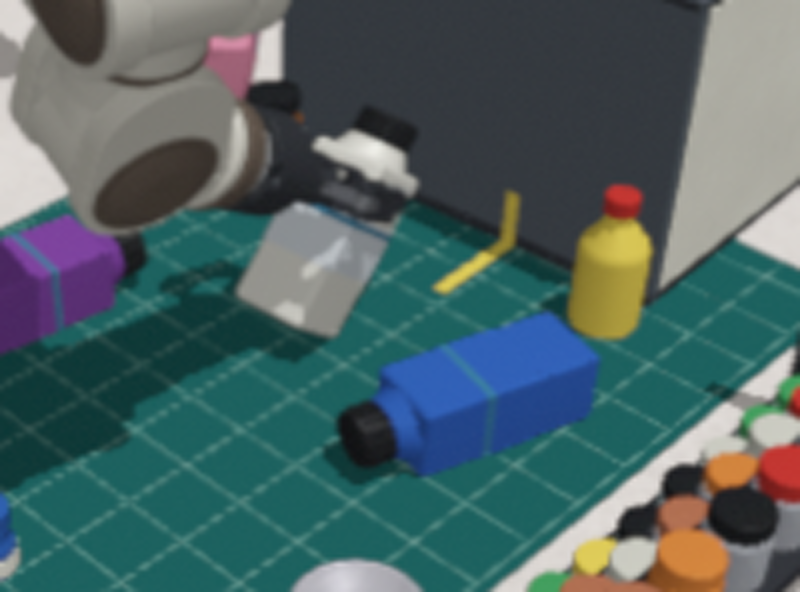

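```bash
python3 -m creep '0 0 0 0 0 0 0.5;0 -0.29 0.17 0.03 0.001 0 0.5;0 -0.29 0.18 0.03 0.001 0 0.5;0 -0.3 0.17 0.03 0.001 0 0.5;0 -0.3 0.17 0.03 0.001 0 0.5' 80; python3 -c "
from h import *
s=read_state();print(s['ee_pos'],np.degrees(tilt(s)[0]),s['contact_force'])"
```

```text
clock: 9.1
ee_pos: [0.5115, 0.1127, 0.1029]
eef_rot: [3.125, -1.083, 1.645]
contact_force: [-1.6, 0.9, 1.2]
width: 0.0591
[0.51154402 0.11267359 0.10294927] 62.02780141175507 [-1.58861253  0.90021803  1.24523867]
```

```bash
python3 -m creep '-0.1 0.5 0 0 0 0 0.5;-0.12 0.8 0.03 0 0 -0.003 0.5;-0.12 0.9 0.05 0 0 -0.003 0.5;-0.12 0.9 0.05 0 0 -0.003 0.5;-0.1 0.5 0.03 0 0 0 0.5'; python3 -c "
from h import *
s=read_state();print(s['ee_pos'],np.degrees(tilt(s)[0]),s['contact_force'],tilt(s)[2])"
```

```text
clock: 9.52
ee_pos: [0.5083, 0.1454, 0.1028]
eef_rot: [3.13, -1.081, 1.628]
contact_force: [-0.4, -2.2, -0.1]
width: 0.0592
[0.50830769 0.14538454 0.10279201] 61.91791590206564 [-0.40987838 -2.16104671 -0.13924706] [0.99886697 0.04727875 0.00543066]
```

```bash
python3 -m creep '-0.1 0.7 0 0 0 -0.003 0.5;-0.12 0.9 0.02 0 0 -0.003 0.5;-0.1 0.9 0.03 0 0 -0.003 0.5;-0.1 0.9 0.03 0 0 0 0.5;-0.1 0.4 0.02 0 0 0 0.5'; python3 -c "
from h import *
s=read_state();print(s['ee_pos'],np.degrees(tilt(s)[0]),s['contact_force'],tilt(s)[2])
o=look('a2')
for q in o:
    rng=np.random.default_rng(0); r=q
    for k in range(2):
        best=None
        for _ in range(400):
            a,b,c=r[rng.choice(len(r),3,replace=False)]; n=np.cross(b-a,c-a); L=np.linalg.norm(n)
            if L<1e-5: continue
            n/=L; i=abs((r-a)@n)<.002
            if best is None or i.sum()>best.sum(): best=i
        s=r[best]; c=s.mean(0); n=np.linalg.svd(s-c)[2][2]
        n*=-np.sign(n[1]) if abs(n[1])>.5 else 1
        print(len(s),n.round(3),c.round(3),'lean',np.degrees(np.arctan2(-n[1],n[2])).round(1)); r=r[~best]
"
```

```text
clock: 9.93
ee_pos: [0.5036, 0.1835, 0.1025]
eef_rot: [3.13, -1.075, 1.62]
contact_force: [1.1, -2.7, -0.2]
width: 0.0596
[0.50357634 0.18347771 0.10250748] 61.61034778774624 [ 1.1155556  -2.67649932 -0.18142349] [0.99921419 0.03924525 0.00555028]
scene 994 bay-frame min [-0.0753 -0.1816  0.0041] max [ 0.0589 -0.0386  0.1718]
side 893 bay-frame min [-0.0386 -0.159   0.0064] max [ 0.0583 -0.0372  0.1656]
370 [ 0.011 -0.815  0.579] [ 0.004 -0.126  0.082] lean 54.6
285 [ 1.    -0.002  0.012] [ 0.031 -0.104  0.064] lean 7.9
281 [ 0.001 -0.819  0.574] [-0.002 -0.127  0.08 ] lean 54.9
247 [ 1.    -0.004  0.021] [-0.029 -0.104  0.064] lean 10.9
```

View pics/a2_side.png

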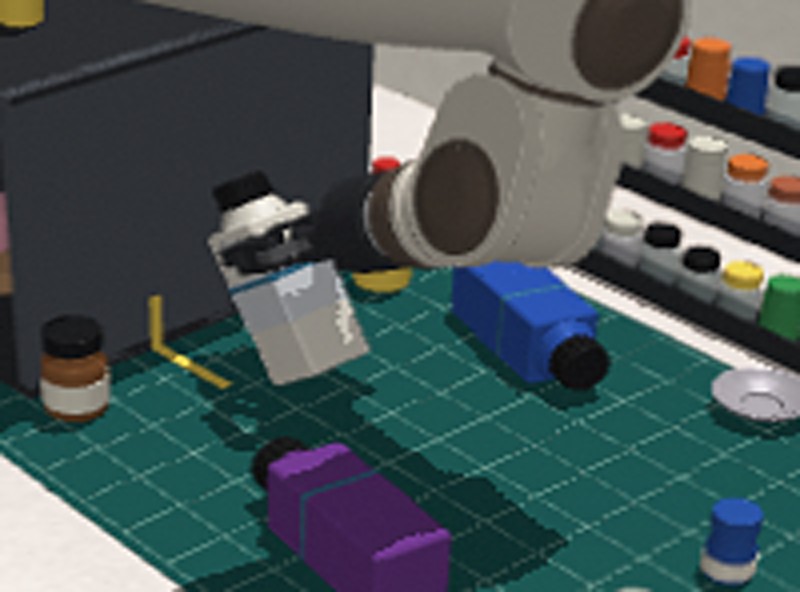

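```bash
python3 -m creep '-0.02 0.5 0.02 0 0 0 0.5;-0.02 0.5 0.02 0 0 0 0.5;-0.02 0.3 0.02 0 0 0 0.5;0 0.1 0 0 0 0 0.5;0 0 0 0 0 0 0.5'; python3 -c "
from h import *
s=read_state();print(s['ee_pos'],np.degrees(tilt(s)[0]),s['contact_force'],tilt(s)[2])"
```

```text
clock: 10.45
ee_pos: [0.5029, 0.1974, 0.1025]
eef_rot: [3.133, -1.074, 1.617]
contact_force: [0.5, -1.1, -0.2]
width: 0.0593
[0.5029388  0.19741272 0.10247924] 61.55937650392922 [ 0.54714828 -1.13287821 -0.18457169] [0.9992283  0.03906374 0.00410296]
```

```bash
python3 -m creep '0 0.15 0 0 0 0 0.5;0 0.1 0 0 0 0 0.5;0 0.1 0 0 0 0 0.5;0 0.05 0 0 0 0 0.5;0 0 0 0 0 0 0.5'; python3 -c "
from h import *
s=read_state();print(s['ee_pos'],np.degrees(tilt(s)[0]),s['contact_force'],tilt(s)[2])"
```

```text
clock: 10.87
ee_pos: [0.5032, 0.2013, 0.1024]
eef_rot: [3.133, -1.074, 1.617]
contact_force: [-0.6, -2.0, 0.9]
width: 0.059
[0.50316725 0.20130108 0.1024433 ] 61.536974779939634 [-0.61616361 -1.95225483  0.93065265] [0.99925064 0.03848408 0.00413817]
```

```bash
python3 -m creep '0 0.05 0 0 0 0 0.5;0 0.05 0 0 0 0 0.5;0 0.05 0 0 0 0 0.5;0 0 0 0 0 0 0.5;0 0 0 0 0 0 0.5'; python3 -c "
from h import *
s=read_state();print(s['ee_pos'],np.degrees(tilt(s)[0]),s['contact_force'],s['moment'])
o=look('a3')"
```

```text
clock: 11.28
ee_pos: [0.5032, 0.2028, 0.1024]
eef_rot: [3.133, -1.074, 1.617]
contact_force: [0.5, -2.4, 0.5]
width: 0.0593
[0.50322887 0.20277199 0.10240392] 61.53000567438555 [ 0.48074849 -2.36934554  0.52773844] [-1.21018459  0.0432092   0.04475918]
scene 989 bay-frame min [-0.0788 -0.2442  0.0042] max [ 0.0639 -0.0007  0.1893]
side 892 bay-frame min [-0.0359 -0.2461  0.009 ] max [ 0.0321 -0.0218  0.1899]
```

View pics/a3_side.png

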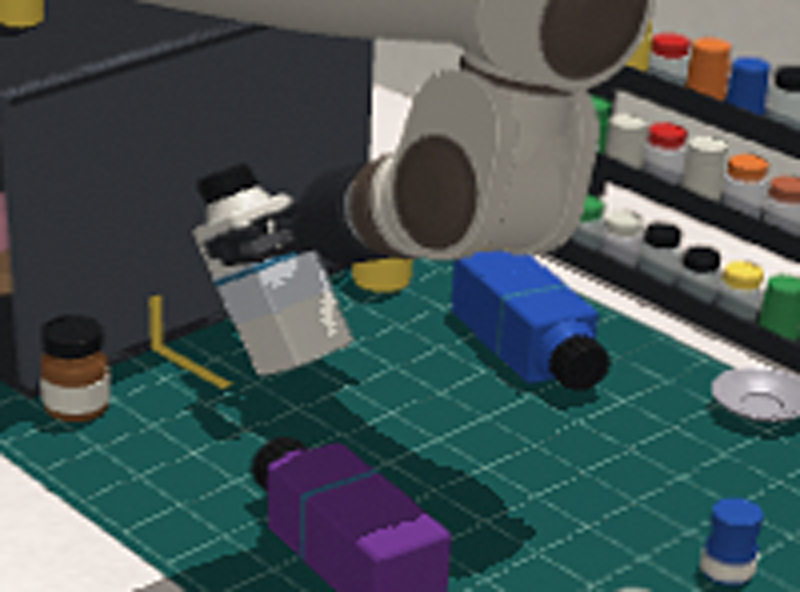

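View pics/a3_scene.png

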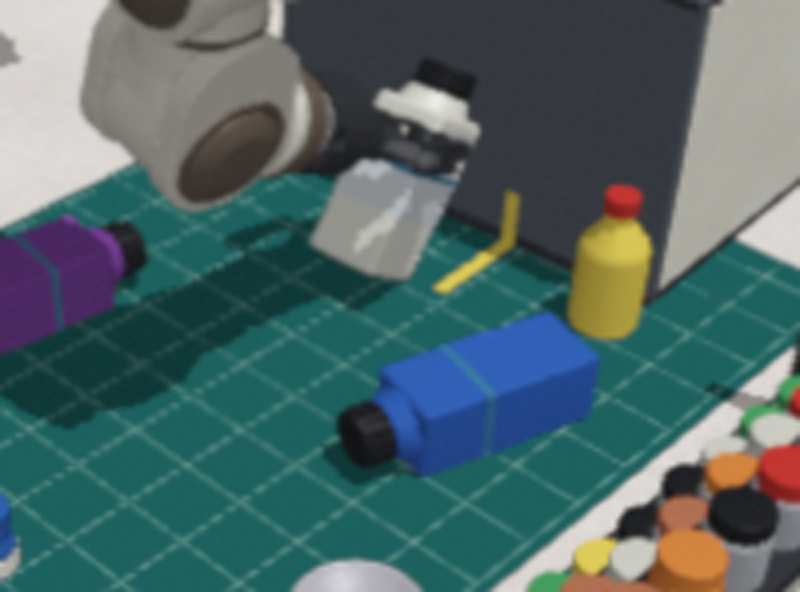

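```bash
python3 -m creep '0 0.06 0 0 0 0 0.5;0 0.06 0 0 0 0 0.5;0 0.06 0 0 0 0 0.5;0 0.06 0 0 0 0 0.5;0 0 0 0 0 0 0.5'; python3 -c "
from h import *
s=read_state();print(s['ee_pos'],np.degrees(tilt(s)[0]),s['contact_force'],s['moment'])
for c in('scene','side'):
    im,d=capture(c);p=camera_params(c);vv,uu=np.mgrid[0:420,0:560]
    P=cloud(p,d,np.c_[uu.ravel(),vv.ravel()]); Q=np.c_[(P-BAY)@BX,(P-BAY)@BY,P[:,2]]
    m=(abs(Q[:,0])<.03)&(Q[:,1]<-.004)&(Q[:,1]>-.06)&(Q[:,2]>.125)&(Q[:,2]<.19); q=Q[m]
    print(c,len(q),q[:,1].max(),np.percentile(q[:,1],[50,90]),q[:,2].max()); 
    m=(abs(Q[:,0])<.03)&(abs(Q[:,1])<.012)&(Q[:,2]>.15)&(Q[:,2]<.24); print('panel',np.median(Q[m][:,1]))
"
```

```text
clock: 11.8
ee_pos: [0.5035, 0.2032, 0.1023]
eef_rot: [3.134, -1.071, 1.613]
contact_force: [0.6, -1.1, -0.1]
width: 0.0596
[0.50347947 0.20321428 0.102313  ] 61.36530009553424 [ 0.5672878  -1.14159908 -0.10751649] [-0.84974852  0.02663236  0.08664479]
scene 218 -0.004120069077262299 [-0.03940622 -0.02411214] 0.18996733812661248
panel -0.000984945802672938
side 202 -0.00401469761516752 [-0.0384166  -0.02027603] 0.18884805478402378
panel 0.0004447342112538843
```

```bash
python3 -m creep '0 0.08 0 0 0 0 0.5;0 0.08 0 0 0 0 0.5;0 0.08 0 0 0 0 0.5;0 0.08 0 0 0 0 0.5;0 0.08 0 0 0 0 0.5'; python3 -c "
from h import *
s=read_state();print(s['ee_pos'],np.degrees(tilt(s)[0]),s['contact_force'],s['moment'])"
```

```text
clock: 12.32
ee_pos: [0.5039, 0.2037, 0.1021]
eef_rot: [3.137, -1.067, 1.606]
contact_force: [-3.7, -16.3, 2.8]
width: 0.0591
[0.50388671 0.20366996 0.10214808] 61.11037113928114 [ -3.73398535 -16.26643605   2.75580864] [-1.3558787   0.2506039   0.98270178]
```

```bash
python3 -m creep '0 -0.05 0 0 0 0 0.5;0 -0.02 0 0 0 0 0.5;0 0 0 0 0 0 0.5;0 0 0 0 0 0 0.5;0 0 0 0 0 0 0.5'; python3 -c "
from h import *
s=read_state();print(s['ee_pos'],np.degrees(tilt(s)[0]),s['contact_force'],s['moment'])"
```

```text
clock: 12.73
ee_pos: [0.5039, 0.203, 0.1021]
eef_rot: [3.137, -1.068, 1.605]
contact_force: [-1.2, -4.0, 1.1]
width: 0.0592
[0.50391776 0.20297826 0.10214222] 61.163126236359645 [-1.16565358 -4.03146113  1.06514047] [-1.07584616  0.02832972  0.13706571]
```

```bash
python3 -m creep '0 0 0 0 0 0 1;0 0 0 0 0 0 1;0 0 0 0 0 0 1;0 0 0 0 0 0 1;0 0 0 0 0 0 1'; python3 -c "
from h import *
s=read_state();print(s['ee_pos'],s['contact_force'],s['width'])
look('a4')"
```

```text
clock: 13.15
ee_pos: [0.5037, 0.2039, 0.1024]
eef_rot: [3.137, -1.069, 1.607]
contact_force: [0.5, 0.9, -0.6]
width: 0.0855
[0.50374225 0.20387668 0.10238753] [ 0.52924003  0.91336407 -0.58886243] 0.08549186145590669
scene 985 bay-frame min [-0.0425 -0.2408  0.0041] max [ 0.0647 -0.019   0.1897]
side 881 bay-frame min [-0.0513 -0.2448  0.0093] max [ 0.0307 -0.0194  0.1899]
```

View pics/a4_side.png

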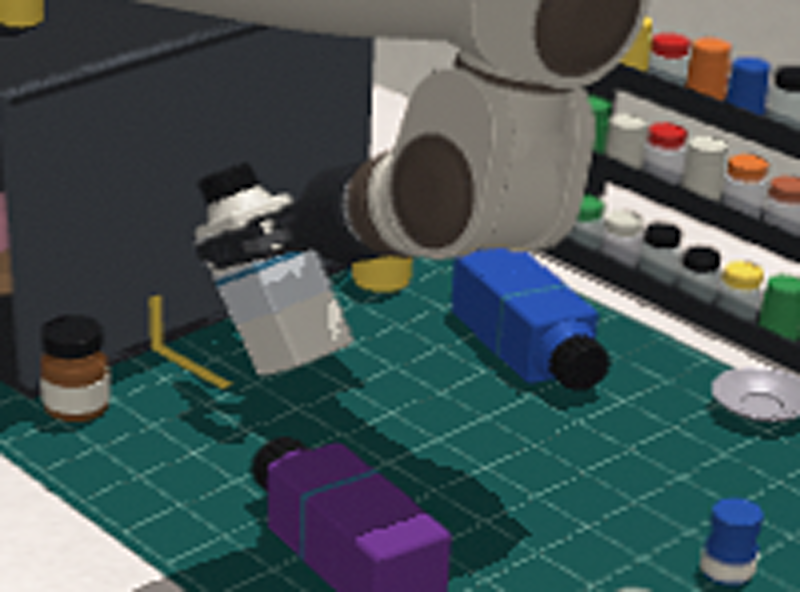

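```bash
python3 -m creep '0.03 -0.6 0.33 0 0 0 1;0.04 -1.05 0.58 0 0 0 1;0.05 -1.4 0.78 0 0 0 1;0.06 -1.75 0.96 0 0 0 1;0.06 -1.75 0.96 0 0 0 1'; python3 -c "
from h import *
s=read_state();print(s['ee_pos'],np.degrees(tilt(s)[0]),s['contact_force'],s['width'])
look('a5')"
```

```text
clock: 13.67
ee_pos: [0.5038, 0.1391, 0.1385]
eef_rot: [3.141, -1.07, 1.608]
contact_force: [0.0, -0.1, 1.0]
width: 0.0855
[0.50383455 0.13912473 0.13849748] 61.28386639736471 [ 0.0342304  -0.1047034   1.01855819] 0.08550173508342855
scene 1142 bay-frame min [-0.0609 -0.1549  0.0042] max [ 0.0722 -0.0003  0.1835]
side 1037 bay-frame min [-0.0772 -0.164   0.0087] max [ 0.0337 -0.0226  0.1886]
```

View pics/a5_side.png

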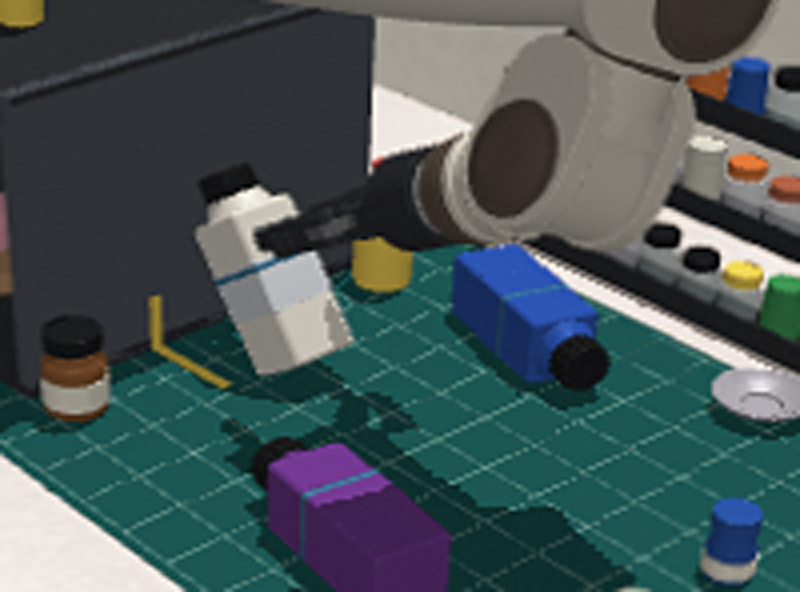

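```bash
python3 -c "
from h import *
im=np.load('pics/wr1i.npy');P=np.load('pics/wr1P.npy'); hsv=cv2.cvtColor(im,cv2.COLOR_RGB2HSV).reshape(-1,3)
S=np.load('pics/side0P.npy').reshape(-1,3); hs=cv2.cvtColor(np.load('pics/side0i.npy'),cv2.COLOR_RGB2HSV).reshape(-1,3)
for n,a,b in(('purple',130,155),('blue',105,125)):
  for Q,h in((P,hsv),(S,hs)):
    m=(h[:,0]>=a)&(h[:,0]<=b)&(h[:,1]>120)&(h[:,2]>40)&(Q[:,2]>.01)&(Q[:,2]<.08)&(Q[:,0]>.3)&(Q[:,0]<.8)&(Q[:,1]>-.1)&(Q[:,1]<.25)
    q=Q[m]; print(n,len(q),np.percentile(q,1,0).round(3),np.percentile(q,99,0).round(3))
"
```

```text
purple 2494 [ 0.344 -0.093  0.015] [ 0.406 -0.009  0.061]
purple 558 [ 0.334 -0.1    0.012] [ 0.398 -0.021  0.065]
blue 7014 [ 0.633 -0.014  0.013] [0.717 0.128 0.062]
blue 796 [ 0.393 -0.066  0.011] [0.712 0.124 0.065]
```

```bash
python3 -m creep '0.05 -1.6 0 -0.055 -0.002 0 1;0.05 -1.7 0 -0.055 -0.002 0 1;0.06 -1.7 0 -0.055 -0.002 0 0.25;0.06 -1.7 0 -0.055 -0.002 0 0.25;0.06 -1.5 0 -0.055 -0.002 0 0.25'; python3 -m creep '0 0 -2 0 0 0 0.25;0 0 -2 0 0 0 0.25;0 0 -2 0 0 0 0.25;0 0 -2 0 0 0 0.25;0 0 -1 0 0 0 0.25'; python3 -c "
from h import *
s=read_state();print(s['ee_pos'],np.degrees(tilt(s)[0]),tilt(s)[2],s['contact_force'],s['width'])"
```

```text
clock: 14.18
ee_pos: [0.5075, 0.055, 0.1346]
eef_rot: [-3.136, -0.786, 1.599]
contact_force: [0.1, -0.5, 0.2]
width: 0.0518
clock: 14.6
ee_pos: [0.511, 0.0551, 0.0449]
eef_rot: [3.13, -0.778, 1.608]
contact_force: [-0.2, 0.2, 0.4]
width: 0.0215
[0.51097691 0.0551281  0.0448735 ] 44.55730430902516 [0.99955128 0.02875447 0.00839193] [-0.23037004  0.19827728  0.44313949] 0.021541646049586933
```

```bash
python3 -m creep '-0.2 0.3 -0.5 0 0 0.005 0.25;-0.2 0.5 -0.5 0 0 0.003 0.25;0 0.5 0 0 0 0 0.25;0 0 0 0 0 0 0.25;0 0 0 0 0 0 0.25'; python3 -c "
from h import *
s=read_state();print(s['ee_pos'],np.degrees(tilt(s)[0]),tilt(s)[2],s['contact_force'],s['width'])
o=look('a6')
for q in o:
    rng=np.random.default_rng(0); r=q
    for k in range(3):
        best=None
        for _ in range(400):
            a,b,c=r[rng.choice(len(r),3,replace=False)]; n=np.cross(b-a,c-a); L=np.linalg.norm(n)
            if L<1e-5: continue
            n/=L; i=abs((r-a)@n)<.002
            if best is None or i.sum()>best.sum(): best=i
        s=r[best]; c=s.mean(0); n=np.linalg.svd(s-c)[2][2]
        n*=-np.sign(n[1]) if abs(n[1])>.5 else 1
        print(len(s),n.round(3),c.round(3),'lean',np.degrees(np.arctan2(-n[1],n[2])).round(1)); r=r[~best]
"
```

```text
clock: 15.02
ee_pos: [0.5057, 0.0713, 0.0331]
eef_rot: [3.133, -0.779, 1.615]
contact_force: [-0.5, -1.0, 0.2]
width: 0.0211
[0.50573198 0.07131966 0.03314802] 44.63076888652971 [0.99925564 0.03811746 0.00593519] [-0.5308538  -1.02787352  0.23766798] 0.02111945267227425
scene 1320 bay-frame min [-0.0778 -0.2411  0.004 ] max [ 0.0629 -0.0016  0.1537]
side 1140 bay-frame min [-0.0626 -0.223   0.0045] max [ 0.0769 -0.0007  0.1517]
509 [ 0.016 -0.818  0.575] [ 0.004 -0.099  0.092] lean 54.9
363 [-1.     0.016  0.001] [ 0.032 -0.079  0.073] lean -88.1
146 [ 0.011 -0.818  0.575] [-0.001 -0.096  0.092] lean 54.9
382 [-0.044 -0.802  0.595] [-0.003 -0.099  0.094] lean 53.4
284 [-1.     0.027 -0.01 ] [-0.029 -0.077  0.076] lean -109.5
159 [-0.087 -0.801  0.592] [ 0.004 -0.099  0.088] lean 53.5
```

View pics/a6_side.png

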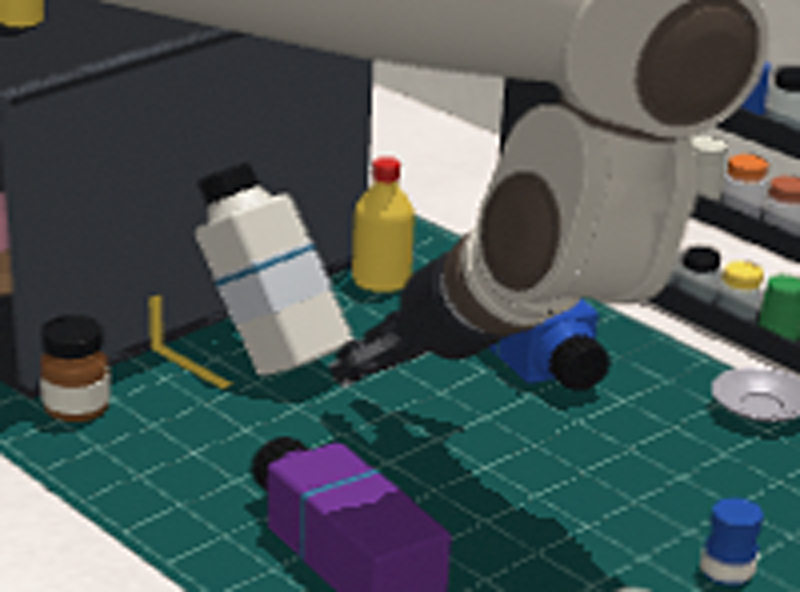

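View pics/a6_scene.png

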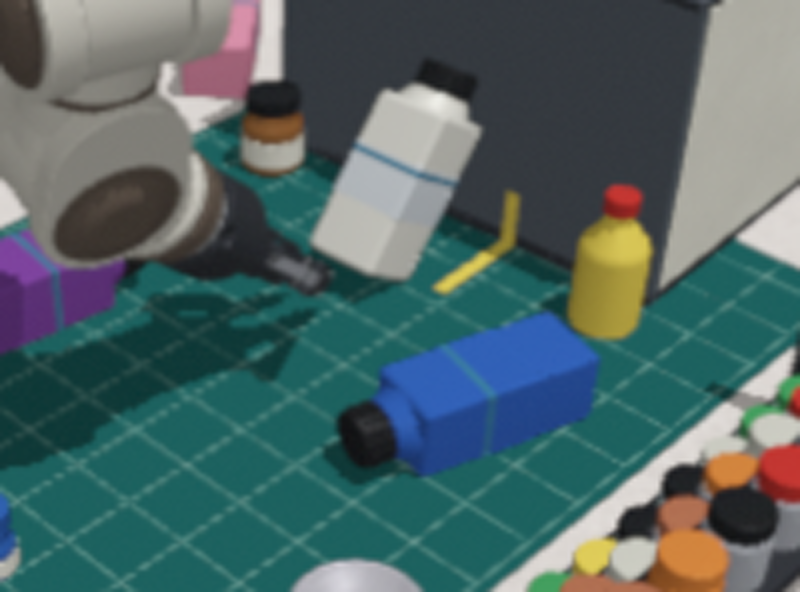

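```bash
python3 -m creep '0 0.4 0.2 0 0 0 0.25;0 0.4 0.1 0 0 0 0.25;0 0.4 0 0 0 0 0.25;0 0.4 0 0 0 0 0.25;0 0.2 0 0 0 0 0.25';python3 -m creep '0 0.2 0 0 0 0 0.25;0 0.2 0 0 0 0 0.25;0 0.2 0 0 0 0 0.25;0 0.2 0 0 0 0 0.25;0 0 0 0 0 0 0.25'; python3 -c "
from h import *
s=read_state();print(s['ee_pos'],np.degrees(tilt(s)[0]),tilt(s)[2],s['contact_force'],s['width'])"
```

```text
clock: 15.53
ee_pos: [0.5074, 0.0899, 0.0385]
eef_rot: [3.128, -0.778, 1.617]
contact_force: [-0.3, -0.6, -0.4]
width: 0.0215
clock: 15.95
ee_pos: [0.5072, 0.0993, 0.0385]
eef_rot: [3.128, -0.778, 1.617]
contact_force: [-0.8, -1.3, 1.3]
width: 0.0216
[0.50716435 0.0993368  0.03845981] 44.57878736197453 [0.99926269 0.03719341 0.00952543] [-0.77282486 -1.27488905  1.34823521] 0.021594018145780873
```

```bash
python3 -m creep '0 0.15 0 0 0 0 0.25;0 0.15 0 0 0 0 0.25;0 0.15 0 0 0 0 0.25;0 0.15 0 0 0 0 0.25;0 0.15 0 0 0 0 0.25'; python3 -c "
from h import *
s=read_state();print(s['ee_pos'],np.degrees(tilt(s)[0]),tilt(s)[2],s['contact_force'],s['width'])
look('a7')"
```

```text
clock: 16.37
ee_pos: [0.5077, 0.1047, 0.0374]
eef_rot: [3.128, -0.773, 1.615]
contact_force: [-0.7, -4.2, -0.0]
width: 0.0212
[0.50769079 0.10473253 0.03742181] 44.27188190142029 [0.99933021 0.03533624 0.00951191] [-0.65956056 -4.17244116 -0.03601485] 0.021167985153496115
scene 1246 bay-frame min [-0.0786 -0.2294  0.0045] max [ 0.0668 -0.0009  0.1881]
side 1053 bay-frame min [-0.0571 -0.1878  0.0101] max [ 0.0331 -0.0188  0.155 ]
```

View pics/a7_side.png

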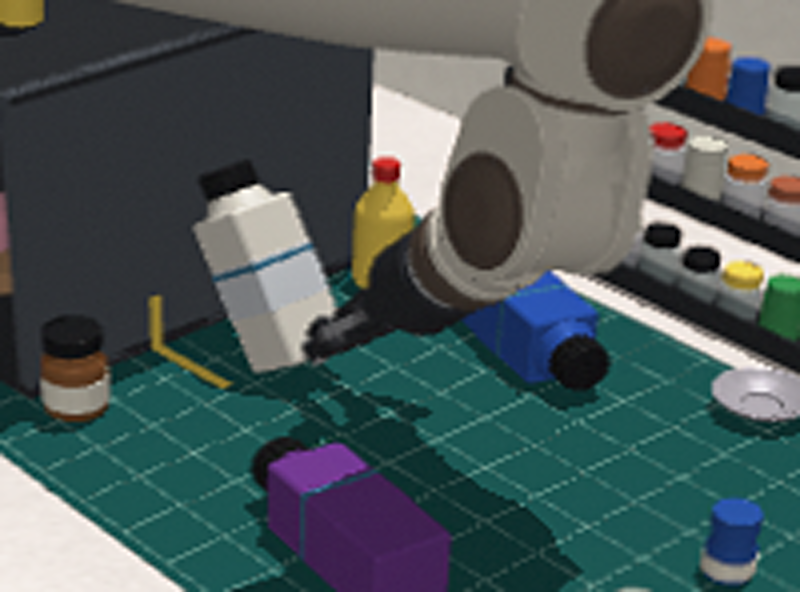

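```bash
python3 -m creep '-0.02 0.25 0 0 0 0 0.25;-0.02 0.25 -0.03 0 0 0 0.25;-0.02 0.25 -0.03 0 0 0 0.25;-0.02 0.25 -0.03 0 0 0 0.25;-0.01 0.25 -0.03 0 0 0 0.25'; python3 -c "
from h import *
s=read_state();print(s['ee_pos'],np.degrees(tilt(s)[0]),tilt(s)[2],s['contact_force'],s['width'])"
```

```text
clock: 16.88
ee_pos: [0.5068, 0.1179, 0.036]
eef_rot: [3.129, -0.773, 1.615]
contact_force: [0.6, -3.0, -0.4]
width: 0.0216
[0.50682125 0.1179057  0.03596707] 44.267473239343154 [0.99935661 0.03462806 0.00934165] [ 0.57213735 -2.97436185 -0.38425462] 0.021646146816252012
```

```bash
python3 -m creep '-0.02 0.2 -0.05 0 0 0 0.25;-0.02 0.2 -0.05 0 0 0 0.25;-0.02 0.2 -0.05 0 0 0 0.25;-0.02 0.2 -0.05 0 0 0 0.25;-0.01 0.2 -0.05 0 0 0 0.25'; python3 -c "
from h import *
s=read_state();print(s['ee_pos'],np.degrees(tilt(s)[0]),tilt(s)[2],s['contact_force'],s['width'])
look('a8')"
```

```text
clock: 17.3
ee_pos: [0.5055, 0.1297, 0.0332]
eef_rot: [3.129, -0.773, 1.615]
contact_force: [0.4, -3.2, -1.2]
width: 0.0213
[0.5054855  0.1296626  0.03315676] 44.29390338394498 [0.99933068 0.03545043 0.00902538] [ 0.43320926 -3.21263117 -1.18135382] 0.021349984854795747
scene 1173 bay-frame min [-0.0735 -0.2499  0.0043] max [ 0.0658 -0.0029  0.1872]
side 1004 bay-frame min [-0.0625 -0.1652  0.006 ] max [ 0.0331 -0.0097  0.1588]
```

View pics/a8_side.png

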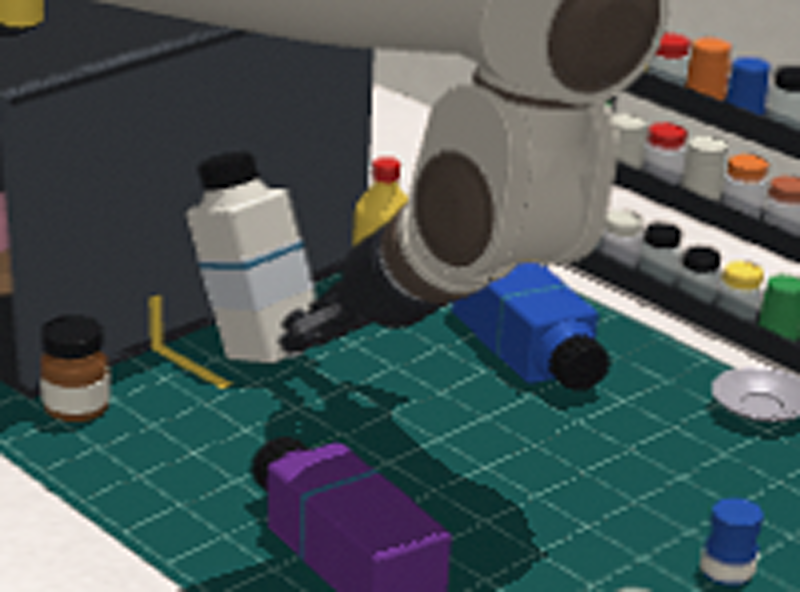

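```bash
python3 -m creep '-0.01 0.12 -0.08 0 0 0 0.25;-0.01 0.12 -0.08 0 0 0 0.25;-0.01 0.12 -0.08 0 0 0 0.25;-0.01 0.12 -0.08 0 0 0 0.25;-0.01 0.12 -0.05 0 0 0 0.25'; python3 -c "
from h import *
s=read_state();print(s['ee_pos'],np.degrees(tilt(s)[0]),tilt(s)[2],s['contact_force'],s['width'])
look('a9')"
```

```text
clock: 17.82
ee_pos: [0.5056, 0.1364, 0.0305]
eef_rot: [3.126, -0.775, 1.617]
contact_force: [0.6, -3.4, 2.4]
width: 0.0211
[0.5056457  0.13636858 0.03050293] 44.38739802252479 [0.99932046 0.03520311 0.01092517] [ 0.58912924 -3.42607671  2.37832231] 0.021086087478918686
scene 1167 bay-frame min [-0.0771 -0.2473  0.0041] max [ 6.470e-02 -1.000e-04  1.863e-01]
side 998 bay-frame min [-0.0417 -0.25    0.0099] max [ 0.0307 -0.0121  0.1891]
```

View pics/a9_side.png

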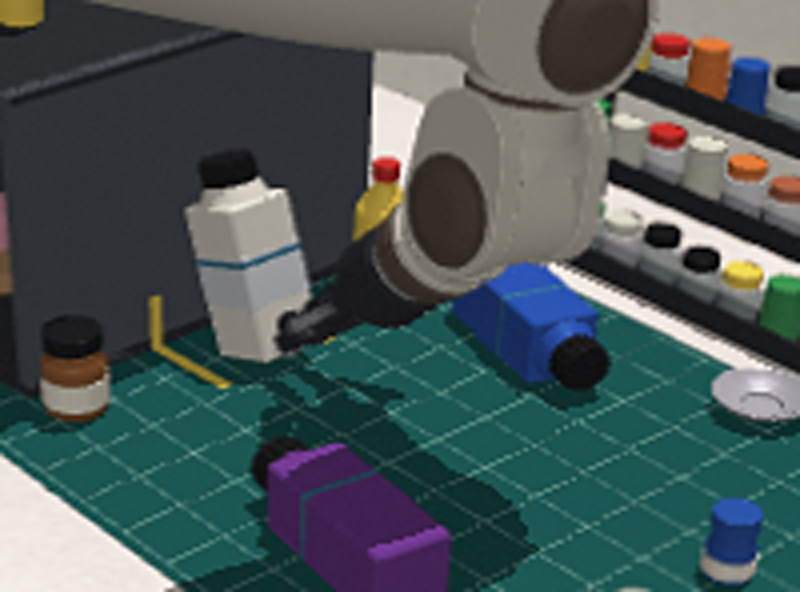

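```bash
python3 -m creep '-0.01 0.12 -0.02 0 0 0 0.25;-0.01 0.12 -0.02 0 0 0 0.25;-0.01 0.12 -0.02 0 0 0 0.25;-0.01 0.12 -0.02 0 0 0 0.25;-0.01 0.12 -0.02 0 0 0 0.25'; python3 -c "
from h import *
s=read_state();print(s['ee_pos'],np.degrees(tilt(s)[0]),tilt(s)[2],s['contact_force'],s['width'])
look('b0')"
```

```text
clock: 18.33
ee_pos: [0.5045, 0.1427, 0.0284]
eef_rot: [3.129, -0.774, 1.615]
contact_force: [0.4, -3.1, -0.9]
width: 0.0217
[0.5045241  0.14269302 0.02839656] 44.33009881785909 [0.99932798 0.0354513  0.00931653] [ 0.42109661 -3.10537693 -0.93216524] 0.02172550345415795
scene 1152 bay-frame min [-0.0779 -0.2495  0.0042] max [ 0.0645 -0.0006  0.1894]
side 995 bay-frame min [-0.0576 -0.2474  0.0087] max [ 0.0546 -0.0035  0.19  ]
```

View pics/b0_side.png

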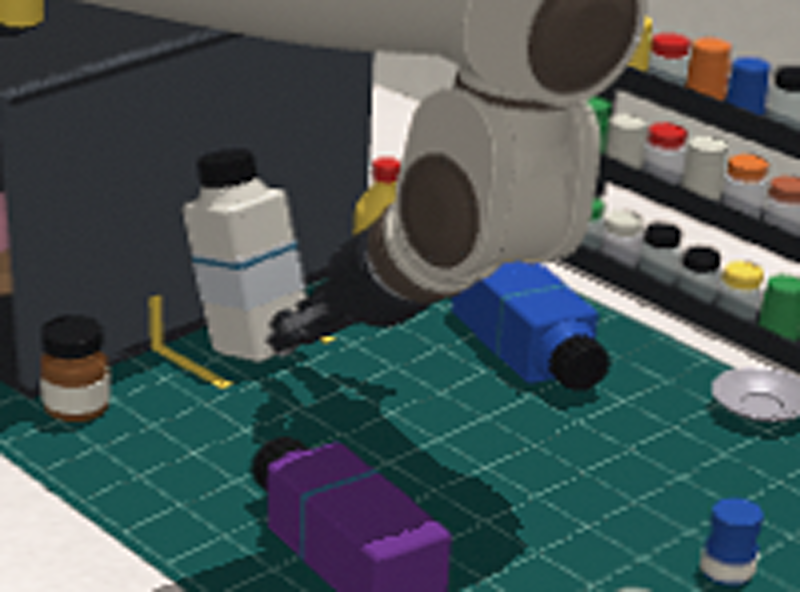

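```bash
cat >> h.py <<'E'
def lean(o):
    for r in o:
        rng=np.random.default_rng(0)
        r=r[(r[:,2]>.045)&(r[:,2]<.14)]
        for k in range(2):
            best=None
            for _ in range(400):
                a,b,c=r[rng.choice(len(r),3,replace=False)]; n=np.cross(b-a,c-a); L=np.linalg.norm(n)
                if L<1e-5: continue
                n/=L; i=abs((r-a)@n)<.002
                if best is None or i.sum()>best.sum(): best=i
            s=r[best]; c=s.mean(0); n=np.linalg.svd(s-c)[2][2]
            n*=-np.sign(n[1]) if abs(n[1])>.5 else np.sign(n[0])
            print(len(s),n.round(3),c.round(4),'lean',np.degrees(np.arctan2(-n[1],n[2])).round(1) if abs(n[1])>.5 else 'side face'); r=r[~best]
def st():
    s=read_state();print(round(s['clock'],2),s['ee_pos'].round(4),'tilt',np.degrees(tilt(s)[0]).round(1),'ty',tilt(s)[2].round(3),'F',s['contact_force'].round(1),'M',s['moment'].round(2),'w',round(s['width'],4))
E
python3 -m creep '-0.01 0.12 -0.02 0 0 0 0.25;-0.01 0.12 -0.02 0 0 0 0.25;-0.01 0.12 -0.02 0 0 0 0.25;0 0 0 0 0 0 0.25;0 0 0 0 0 0 0.25'; python3 -c "
from h import *
st(); lean(look('b1'))"
```

```text
clock: 18.85
ee_pos: [0.504, 0.1468, 0.0276]
eef_rot: [3.129, -0.774, 1.615]
contact_force: [1.1, -2.6, -1.5]
width: 0.0215
18.85 [0.504  0.1468 0.0276] tilt 44.3 ty [0.999 0.036 0.009] F [ 1.1 -2.6 -1.5] M [-1.13 -0.02 -0.06] w 0.0215
scene 1151 bay-frame min [-0.0772 -0.2498  0.0042] max [ 0.0645 -0.0012  0.19  ]
side 985 bay-frame min [-0.046  -0.2485  0.0044] max [ 0.0309 -0.0074  0.1897]
338 [-0.007 -0.967  0.254] [ 0.0017 -0.07    0.0959] lean 75.3
273 [ 1.    -0.014  0.001] [ 0.0305 -0.0435  0.0905] lean side face
228 [-0.017 -0.976  0.219] [-0.0033 -0.0717  0.0929] lean 77.3
208 [ 0.999  0.023 -0.023] [-0.0294 -0.0443  0.0902] lean side face
```

```bash
python3 -m creep '-0.01 0.15 -0.06 0 0 0 0.25;-0.01 0.15 -0.06 0 0 0 0.25;-0.01 0.15 -0.06 0 0 0 0.25;-0.01 0.15 -0.06 0 0 0 0.25;0 0.1 -0.06 0 0 0 0.25'; python3 -c "
from h import *
st(); lean(look('b2'))"
```

```text
clock: 19.37
ee_pos: [0.5036, 0.1542, 0.0243]
eef_rot: [3.129, -0.774, 1.615]
contact_force: [-0.3, -2.8, -0.9]
width: 0.0215
19.37 [0.5036 0.1542 0.0243] tilt 44.3 ty [0.999 0.035 0.009] F [-0.3 -2.8 -0.9] M [-1.07 -0.01  0.05] w 0.0215
scene 1134 bay-frame min [-0.0738 -0.2494  0.0046] max [ 0.0638 -0.0002  0.1898]
side 987 bay-frame min [-0.0501 -0.2499  0.0045] max [ 0.0604 -0.0039  0.19  ]
337 [ 0.003 -0.986  0.165] [ 0.002  -0.0664  0.0953] lean 80.5
272 [ 1.    -0.018  0.008] [ 0.0301 -0.0395  0.0928] lean side face
239 [-0.029 -0.986  0.166] [-0.0033 -0.0672  0.0953] lean 80.5
212 [ 1.     0.006 -0.005] [-0.0296 -0.0398  0.0935] lean side face
```

```bash
python3 -m creep '-0.01 0.18 -0.05 0 0 0 0.25;-0.01 0.18 -0.05 0 0 0 0.25;-0.01 0.18 -0.05 0 0 0 0.25;-0.01 0.18 -0.03 0 0 0 0.25;0 0.15 0 0 0 0 0.25'; python3 -c "
from h import *
st(); lean(look('b3'))"
```

```text
clock: 19.88
ee_pos: [0.503, 0.1637, 0.0223]
eef_rot: [3.13, -0.774, 1.614]
contact_force: [-0.2, -1.1, -0.8]
width: 0.0214
19.88 [0.503  0.1637 0.0223] tilt 44.3 ty [0.999 0.035 0.008] F [-0.2 -1.1 -0.8] M [-1.02 -0.07 -0.02] w 0.0214
scene 1104 bay-frame min [-0.0725 -0.2493  0.0054] max [ 5.880e-02 -1.000e-04  1.894e-01]
side 972 bay-frame min [-0.0496 -0.2494  0.0043] max [ 0.0703 -0.0004  0.1898]
338 [-0.008 -0.995  0.097] [ 0.002  -0.0623  0.0936] lean 84.4
249 [ 0.999 -0.03   0.012] [ 0.0301 -0.0367  0.0926] lean side face
231 [-0.032 -0.997  0.069] [-0.0045 -0.0625  0.096 ] lean 86.0
210 [ 1.    -0.015 -0.014] [-0.0297 -0.0353  0.0928] lean side face
```

View pics/b3_side.png

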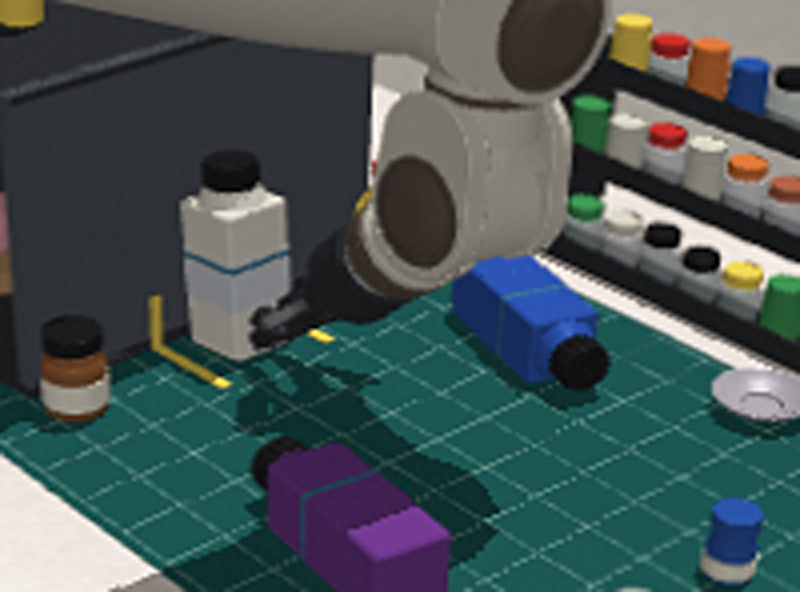

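```bash
python3 -m creep '-0.01 0.15 -0.03 0 0 0 0.25;-0.01 0.15 -0.03 0 0 0 0.25;-0.01 0.15 0 0 0 0 0.25;0 0.12 0 0 0 0 0.25;0 0 0 0 0 0 0.25'; python3 -c "
from h import *
st(); lean(look('b4'))"
```

```text
clock: 20.4
ee_pos: [0.5027, 0.17, 0.0218]
eef_rot: [3.129, -0.774, 1.615]
contact_force: [0.7, -1.2, -1.6]
width: 0.0213
20.4 [0.5027 0.17   0.0218] tilt 44.4 ty [0.999 0.036 0.009] F [ 0.7 -1.2 -1.6] M [-1.03 -0.02 -0.02] w 0.0213
scene 1079 bay-frame min [-0.0744 -0.2493  0.0047] max [ 0.063  -0.0005  0.1898]
side 949 bay-frame min [-0.0495 -0.2495  0.0064] max [ 0.028  -0.0014  0.189 ]
323 [-0.011 -1.     0.024] [ 0.0024 -0.0598  0.0936] lean 88.6
245 [1.    0.003 0.   ] [ 0.0302 -0.0333  0.0934] lean side face
221 [-0.003 -1.     0.016] [-0.004  -0.0617  0.0935] lean 89.1
195 [ 0.999  0.012 -0.03 ] [-0.03   -0.0342  0.0952] lean side face
```

```bash
python3 -m creep '0 0.07 0 0 0 0 0.25;0 0.07 0 0 0 0 0.25;0 0.05 0 0 0 0 0.25;0 0.04 0 0 0 0 0.25;0 0.03 0 0 0 0 0.25'; python3 -c "
from h import *
st()"
```

```text
clock: 20.92
ee_pos: [0.5029, 0.1723, 0.0218]
eef_rot: [3.129, -0.773, 1.614]
contact_force: [-0.1, -6.0, -0.1]
width: 0.0217
20.92 [0.5029 0.1723 0.0218] tilt 44.3 ty [0.999 0.035 0.009] F [-0.1 -6.  -0.1] M [-1.47 -0.    0.13] w 0.0217
```

```bash
python3 -m creep '0 0.03 0 0 0 0 0.25;0 0.03 0 0 0 0 0.25;0 0.03 0 0 0 0 0.25;0 0.03 0 0 0 0 0.25;0 0.03 0 0 0 0 0.25'; python3 -c "
from h import *
st();lean(look('b5'))"
```

```text
clock: 21.33
ee_pos: [0.5031, 0.1723, 0.0218]
eef_rot: [3.129, -0.77, 1.613]
contact_force: [-1.8, -5.4, 0.4]
width: 0.0212
21.33 [0.5031 0.1723 0.0218] tilt 44.1 ty [0.999 0.034 0.009] F [-1.8 -5.4  0.4] M [-1.33  0.11  0.2 ] w 0.0212
scene 1065 bay-frame min [-0.0741 -0.2471  0.0041] max [ 0.0643 -0.001   0.1896]
side 960 bay-frame min [-0.0501 -0.2496  0.0047] max [ 0.029  -0.001   0.1898]
316 [ 0.004 -1.     0.004] [ 0.0024 -0.0595  0.0924] lean 89.8
254 [1.    0.006 0.012] [ 0.0302 -0.0317  0.0922] lean side face
222 [ 0.027 -0.999  0.02 ] [-0.0033 -0.0595  0.0959] lean 88.9
211 [ 1.     0.001 -0.007] [-0.0298 -0.0314  0.0922] lean side face
```

```bash
python3 -m creep '0 0.04 0 0 0 0 0.25;0 0.045 0 0 0 0 0.25;0 0.05 0 0 0 0 0.25;0 0.05 0 0 0 0 0.25;0 0.05 0 0 0 0 0.25'; python3 -c "
from h import *
st()"
```

```text
clock: 21.85
ee_pos: [0.5031, 0.1723, 0.0218]
eef_rot: [3.131, -0.766, 1.61]
contact_force: [-1.9, -7.6, 1.5]
width: 0.0215
21.85 [0.5031 0.1723 0.0218] tilt 43.9 ty [0.999 0.031 0.008] F [-1.9 -7.6  1.5] M [-1.48  0.25  0.5 ] w 0.0215
```

```bash
python3 -m creep '0 0.05 0 0 0 0.001 0.25;0 0.06 0 0 0 0.001 0.25;0 0.065 0 0 0 0.001 0.25;0 0.065 0 0 0 0.001 0.25;0 0.065 0 0 0 0.001 0.25'; python3 -c "
from h import *
st()"
```

```text
clock: 22.27
ee_pos: [0.5032, 0.1723, 0.0218]
eef_rot: [3.132, -0.76, 1.61]
contact_force: [-3.6, -9.1, 2.7]
width: 0.0218
22.27 [0.5032 0.1723 0.0218] tilt 43.6 ty [0.999 0.033 0.007] F [-3.6 -9.1  2.7] M [-1.63  0.38  0.52] w 0.0218
```

```bash
python3 -m creep '-0.01 0.065 0 0 0 0.001 0.25;-0.01 0.07 0 0 0 0.001 0.25;-0.01 0.075 -0.01 0 0 0.001 0.25;-0.01 0.075 -0.01 0 0 0.001 0.25;-0.01 0.08 -0.01 0 0 0.001 0.25'; python3 -c "
from h import *
st()"
```

```text
clock: 22.68
ee_pos: [0.5032, 0.1723, 0.0218]
eef_rot: [3.132, -0.754, 1.611]
contact_force: [-2.6, -11.1, 3.2]
width: 0.0212
22.68 [0.5032 0.1723 0.0218] tilt 43.2 ty [0.999 0.034 0.007] F [ -2.6 -11.1   3.2] M [-1.75  0.47  0.52] w 0.0212
```

```bash
python3 -m creep '-0.01 0.075 -0.01 0 0 0.001 0.25;-0.01 0.075 -0.01 0 0 0.001 0.25;-0.01 0.075 -0.01 0 0 0.001 0.25;-0.01 0.075 -0.01 0 0 0.001 0.25;-0.01 0.075 -0.01 0 0 0.001 0.25'; python3 -c "
from h import *
st();lean(look('b6'))"
```

```text
clock: 23.1
ee_pos: [0.5032, 0.1722, 0.0219]
eef_rot: [3.133, -0.747, 1.612]
contact_force: [-2.7, -10.0, 3.4]
width: 0.0214
23.1 [0.5032 0.1722 0.0219] tilt 42.8 ty [0.999 0.035 0.007] F [ -2.7 -10.    3.4] M [-1.67  0.37  0.51] w 0.0214
scene 1042 bay-frame min [-0.0731 -0.2489  0.0043] max [ 0.064  -0.0005  0.1895]
side 950 bay-frame min [-0.0441 -0.2476  0.0044] max [ 0.0285 -0.0009  0.19  ]
329 [ 0.009 -1.     0.011] [ 0.0033 -0.0588  0.0943] lean 89.4
249 [ 1.    -0.01   0.009] [ 0.0304 -0.0312  0.0925] lean side face
229 [-0.01  -1.     0.008] [-0.004  -0.0598  0.0963] lean 89.6
221 [ 1.     0.026 -0.018] [-0.0297 -0.0321  0.0938] lean side face
```

View pics/b6_side.png

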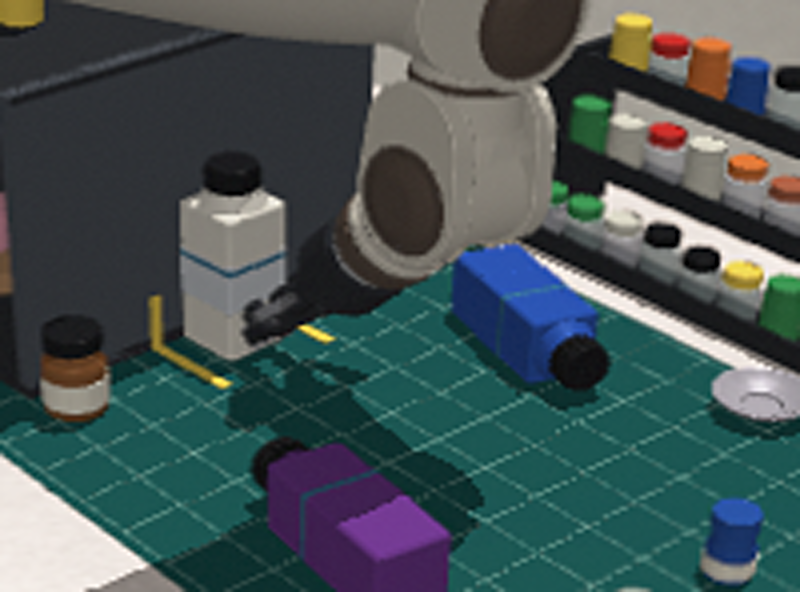

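```bash
python3 -m creep '0 -0.02 0.02 0 0 0 0.25;0 0 0 0 0 0 0.25;0 0.04 0 0 0 0 0.25;0 0.05 0 0 0 0 0.25;0 0.06 0 0 0 0 0.25'; python3 -c "
from h import *
st()"; python3 -m creep '0 0.07 0 0 0 0 0.25;0 0.08 0 0 0 0 0.25;0 0.085 0 0 0 0 0.25;0 0.085 0 0 0 0 0.25;0 0.085 0 0 0 0 0.25'; python3 -c "
from h import *
st()"
```

```text
clock: 23.62
ee_pos: [0.5034, 0.1722, 0.0224]
eef_rot: [3.133, -0.745, 1.61]
contact_force: [-3.7, -12.1, 3.7]
width: 0.021
23.62 [0.5034 0.1722 0.0224] tilt 42.7 ty [0.999 0.033 0.007] F [ -3.7 -12.1   3.7] M [-1.74  0.54  0.63] w 0.021
clock: 24.03
ee_pos: [0.5034, 0.1721, 0.0224]
eef_rot: [3.135, -0.736, 1.604]
contact_force: [-2.9, -13.2, 5.2]
width: 0.0209
24.03 [0.5034 0.1721 0.0224] tilt 42.2 ty [1.    0.029 0.005] F [ -2.9 -13.2   5.2] M [-1.83  0.56  0.78] w 0.0209
```

```bash
python3 -m creep '0 -0.05 0 0 0 0 0.25;0 -0.1 0 0 0 0 0.25;0 -0.3 0 0 0 0 0.25;0.02 -0.6 0 0 0 0 0.25;0.03 -1 0.3 0 0 0 0.25'; python3 -m creep '0.05 -2 1 0 0 0 0.25;0.05 -2 1 0 0 0 0.25;0.05 -2 1 0 0 0 0.25;0.05 -2 1 0 0 0 0.25;0 0 0 0 0 0 0.25'; python3 -c "
from h import *
st();lean(look('b7'))"
```

```text
clock: 24.45
ee_pos: [0.5033, 0.1523, 0.0257]
eef_rot: [3.134, -0.737, 1.607]
contact_force: [0.4, -0.2, -0.7]
width: 0.0214
clock: 24.87
ee_pos: [0.5044, 0.068, 0.0673]
eef_rot: [3.135, -0.74, 1.61]
contact_force: [-0.0, 0.1, 0.2]
width: 0.0212
24.87 [0.5044 0.068  0.0673] tilt 42.4 ty [0.999 0.034 0.005] F [-0.   0.1  0.2] M [-0.61 -0.04 -0.04] w 0.0212
scene 1112 bay-frame min [-0.0748 -0.2442  0.0041] max [ 0.0636 -0.0002  0.1897]
side 1007 bay-frame min [-0.0342 -0.1868  0.0045] max [ 0.031  -0.001   0.1503]
331 [ 0.028 -1.     0.009] [ 0.0032 -0.0587  0.0928] lean 89.5
232 [1.    0.014 0.011] [ 0.0306 -0.0304  0.0941] lean side face
226 [ 1.     0.023 -0.007] [-0.0295 -0.0353  0.09  ] lean side face
212 [-0.014 -1.     0.018] [-0.0007 -0.0597  0.0922] lean 88.9
```

View pics/b7_side.png

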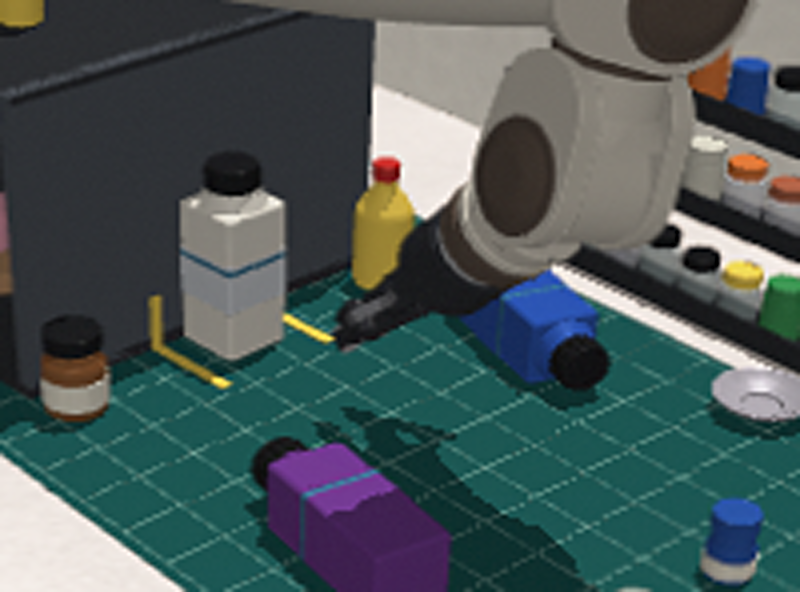

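View pics/b7_scene.png

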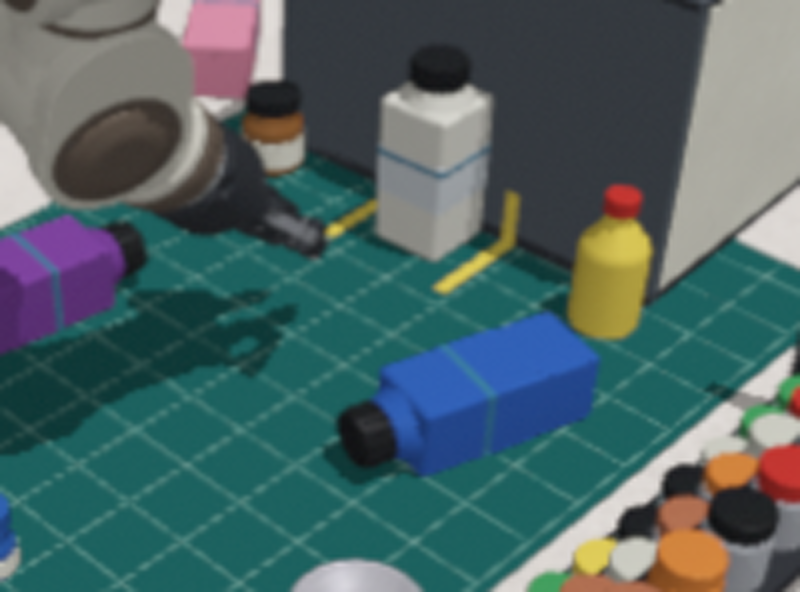

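The bottle stands upright between the tapes (side crop about (232,255)) and flush with the panel. The neighbouring things haven't moved, and the gripper is clear of everything.

```bash
python3 -m creep '0 0 0 0 0 0 0.25;0 0 0 0 0 0 0.25;0 0 0 0 0 0 0.25;0 0 0 0 0 0 0.25;0 0 0 0 0 0 0.25'; python3 -c "
from h import *
lean(look('c1')); st(); print(sign_off())"
```

```text
clock: 25.38
ee_pos: [0.5021, 0.0729, 0.0637]
eef_rot: [3.141, -0.741, 1.609]
contact_force: [0.1, -0.3, 0.2]
width: 0.0213
scene 1111 bay-frame min [-0.0731 -0.2383  0.0042] max [ 0.0568 -0.0005  0.1879]
side 1006 bay-frame min [-0.0349 -0.0656  0.0047] max [ 0.0289 -0.0014  0.1499]
322 [ 0.01  -1.     0.002] [ 0.0032 -0.0595  0.0935] lean 89.9
251 [ 1.    -0.002  0.001] [ 0.0305 -0.0319  0.0909] lean side face
221 [ 1.     0.001 -0.015] [-0.0303 -0.0341  0.0933] lean side face
215 [ 0.034 -0.999  0.021] [ 0.0005 -0.0601  0.0964] lean 88.8
25.48 [0.5022 0.0728 0.0638] tilt 42.5 ty [0.999 0.038 0.001] F [ 0.1 -0.2  0.3] M [-0.57 -0.06  0.04] w 0.0212
the job is handed in; nothing more can be done
None
```

I raised the bottle by its cap end, leaned it on the panel at about 54.5° and let go, and it stayed there by itself. I then pushed its foot in until it stood upright, pressed it home, backed off and handed the job in at 25.5 s.

**Last checks:**
- **Position:** the bottle stands at 89–90°, its back face 60 mm from the panel (so flush), and within about 1 mm of the middle of the bay.
- **Surroundings:** the gripper touched nothing. The neighbouring things in the last side and scene pictures looked unmoved, but I did not measure them again.

**Where it was less clean:**
- **Lifting:** at about 14° of lift the wrist carried 4.8 N. With the mass unknown, the foot may have been almost unloaded, or off the mat by under 1 mm, for a moment. I lowered the bottle about 1 mm at once.
- **Sliding in:** the bottle turned about 6° in the jaws with its foot still down. I turned it back up and tightened the grip.
- **Force while leaning:** when the cap met the panel, the wrist read 16.3 N for a moment. About 2–3 N of that was probably foot friction, so I put the panel force at about 13–14 N.
- **Final press:** the wrist peaked at 13.2 N, or about 9–13 N on the panel after mat friction. The panel force was worked out from the wrist reading, not measured directly.

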